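Service the torch's gas filter block

ROBOT

A 7-joint arm with a two-finger parallel gripper is mounted at the origin on the work surface. World frame = base frame: x ahead of the robot, y to its left, z up, the work surface at z = 0. Lengths are in m, angles in degrees, forces in N, time in s.
With the tool pointing down it reaches from about 0.4 to 0.925 m from the base axis. Payload 5.6 kg.
Tool frame: the origin (TCP) lies at the very end of the fingers, on their centre line; the grasp point (between the pads) lies 19 mm behind it; z points along the fingers, y is the direction in which the jaws open and shut (so a half turn about z gives the same grasp; the last joint's range is limited). The gripper opens to 85 mm and grips with 20 to 120 N. Pads are 22 mm wide; open, the fingers measure 114 mm over their backs; the gripper's body (76 mm by 85 mm) begins 54 mm behind the grasp point. The pads swing forward as they close: fully open they stand 13 mm farther back than shut.
Start: joints at [63.255, 26.786, -0.665, 91.828, 0.344, 61.387, -3.226], TCP at [0.267, -0.593, 0.231] pointing down, gripper open.
Joint ranges: [-144.91, 144.91], [-17.63, 115.5], [-89.93, 88.59], [15.96, 139.68], [-74.01, 254.01], [8.47, 105.57], [-167.45, 167.45]. Speed limits (degrees/s): [147.25, 147.25, 180, 180, 180, 180, 180].

INTERFACE

Orientations are given as a 3x3 rotation matrix whose columns are the frame's x, y, z axes.
In Python, from rig import arm gives the robot as it stands.
- The arm moves only by the tool step_arm, never from a script. Its arguments are lists of equal length, an entry for each row: "translation": the shift along the tool's x, y, z each as a share of 80 cm, from -1 to 1, a list of three; "twist": the turn, a rotation vector about the tool's x, y, z each as a share of 0.5 rad, from -1 to 1, a list of three; "jaw": the closure, from 0 (fully open) to 1 (shut). In form: {"translation": [[x, y, z], ...], "twist": [[rx, ry, rz], ...], "jaw": [jaw, ...]}. A call has 1 to 12 rows; each row is the pose to reach, as a shift and turn from the pose commanded when the call began, along the tool's axes at that moment; what a row does not reach only later rows make up. A row lasts 1/10 s, in which the tool goes at most 50 mm and 8.59 degrees, less where a joint would pass 70% of its speed; a pose out of reach is approached as far as the arm can. A call with a number of a shift or a turn outside -1 to 1 is refused whole. A call with a gripper value outside its range is refused whole. The fingers move at their own pace and stop on an object; "squeeze" is the grip in N (left out, the last holds). Time passes only in rows, so rows that repeat a pose let the fingers close. It gives the time, the measured TCP pose, the force and the opening at its end, in the units of the state.
- arm.sense(): the state, without advancing time (a new reading comes with each control period).
- arm.grab_frame(name): name is "scene" or "top"; returns the picture (420x560x3 uint8, red, green, blue); there is no depth.
- arm.calibration(name): a dict with "fovy" (degrees; the focal length in pixels is half the picture's height over the tangent of half this angle, whatever the lens; pixels are square), "cx", "cy" (the principal point, pixels), "extrinsics" (4x4, takes a point from world to camera coordinates). Camera axes: x right, y up, looking along -z (the intrinsics and any distortion apply to the point x, -y, -z); pixel columns grow to the right and rows downward; lengths in m; the calibration is good to about 2 mm. A picture is of the moment at which its call begins. calibration takes no time and is no camera call.
- arm.hand_in(): hands the job in, once; it reports no verdict.
Trained networks look in the newest picture that a camera, given by its name, has taken for a name from the list of things; names that differ only in an ending like _2 or _b are one class to them, and where a whole thing is asked for, a point or a joint stands for the part that bears it (a point fixed in the world has none). Each returns a list of dicts, best first, with "confidence" (0 to 1); they miss things now and then, are a little off and sometimes report something else, mostly with a low value. They report only what shows in the picture. A call takes as long as a camera call.
- arm.trace(camera, name): "pixels" (420x560 bool, what is visible of it) and "box" ([left, top, right, bottom] in pixels, round what is visible of it).
- arm.tip_of(camera, name): "pixel" ([column, row] in pixels: a listed point, or the origin of a listed thing).
The state is a dict: "time": time; "joint_positions": joint angles; "dq": joint speeds; "joint_torque": joint torques, N m; "tcp_pos": TCP position; "tcp_rot": TCP orientation; "ft_force": force on the tool from outside, world axes, zero at the start; "ft_torque": the same for the moment, N m; "opening": finger opening in m.
Only numpy, scipy, OpenCV 4.12 (cv2) and the standard library are available. Lean on these libraries where they do the work, as an engineer would, in place of code of your own. Each camera call takes 0.05 s, during which the arm holds its last target. There are 200 camera calls.

TASK

Service the torch's gas filter block: first take the brush, brush the steel sediment bowl out with it, up and down to the bottom at least twice, and stand the brush back in its stand. Then swing the block's keeper bar fully open to its stop and fit every filter cartridge standing on the bench into a port of its own: lugs into the slots, press down against the spring, a quarter turn clockwise, and let it rise until it seats (a spare port stays empty). When all are locked, push the keeper bar's free end back to its closed stop alongside the grips; leave the jar and the cup where they stand.

Things in the scene. Friction and masses are not known exactly. Their poses are not given: they have to be found in the camera images.
- manifold: Fixed aluminium filter block, 290 mm long (its x), 100 wide (y), 60 high (z up); origin at the centre of its underside. Three bayonet ports in a row along x in its flat top. Each is a 48 mm square hole with two 18 mm wide lug slots running out of it along block +y and -y (84 mm from slot end to slot end). The keeper bar's pivot post, 24 mm thick, stands at the +x end, +y side.
- keeper (a joint): Angle of the keeper bar, rad: 0 = closed stop, bar lying parallel to the block's x axis, 23 mm to the +y side of the row's centre line; grows as the free end swings out to the block's +y side; 1.1 = fully open, against the other stop. It stays where it is left; 1 to 2 N at the knob move it.
- keeper_pivot (a point): Pivot axis (vertical) of the keeper bar, 91 mm above the bench; 130 mm towards block +x and 23 mm towards block +y from the block's origin. The flat steel bar is 16 mm wide, 10 thick, 86 to 96 mm above the bench, and ends 255 mm from the pivot.
- keeper_knob (a point): Centre of the upright black knob (18 mm across, 34 high) that stands on the keeper bar's free end, 245 mm from the pivot, 113 mm above the bench. At keeper angle a it lies at pivot + 245 mm * (-cos a, sin a) in the block's x, y.
- port0 (a point): Centre of port 0's mouth, level with the block's top (60 mm above the bench), at block x = -95 mm, y = 0; axes as the block's. Any cartridge fits any port. Under the mouth is a sprung plunger: about 2 N when the stem first meets it 14 mm below the mouth, 6 N with a cartridge seated, 10 N fully pressed.
- port1 (a point): Port 1, as port 0, at block x = -15 mm. A cartridge goes in with lugs and grip ACROSS the block (cartridge x along block y). Press until its underside is 26 to 29 mm above the bench (at 26 the flange meets the block), then turn a quarter turn clockwise seen from above, to a solid stop; it does not turn the other way.
- port2 (a point): Port 2, as port 0, at block x = 65 mm. Let go after the quarter turn, the cartridge rises and its lugs sit in notches under the lip: the grip then lies ALONG the block's x, the underside is 36 mm above the bench, its mid point 14 mm above the port mouth, the flange 10 mm clear of the block.
- cartridge0_mid (a point): Filter cartridge 0 (may be absent): its centre, 38 mm above the underside, on its axis; z up the axis, x along lugs and grip. 76 mm high, 0.13 to 0.24 kg; stands on its stem on the bench. Upright flat grip of grey plastic on top: 46 mm long (x), 14 thick (y), 42 to 76 mm above the underside. A half turn about z changes nothing.
- cartridge1_mid (a point): Filter cartridge 1 (may be absent), same as cartridge 0. Below the grip each has a grey flange 56 mm in diameter, 34 to 42 mm above the underside; then a steel stem 42 mm in diameter, down to the underside, with a straight lug bar through it 76 mm long (x), 12 wide, 6 to 16 mm above the underside.
- cartridge2_mid (a point): Filter cartridge 2 (may be absent), same as cartridge 0.
- bowl_floor (a point): Centre of the inner floor (6 mm above the bench) of the round steel sediment bowl fixed on the bench: open top, rim 70 mm above the bench, inner diameter 72 mm at the floor and 80 mm at the rim, walls 4 mm.
- stand_floor (a point): Centre of the inner floor (5 mm above the bench) of the brush's wooden stand, fixed: a cup 65 mm high with a 52 mm wide bore, on a 70 mm square foot.
- brush_grip (a point): Centre of the square wooden grip (18 x 18 mm, 60 mm high, sides along its x and y) at the top of the round brush, which stands upright in its stand. It is 135 mm above the brush's foot; z points up the brush. The brush is 165 mm long, 0.12 kg: white bristle head 36 mm in diameter and 60 mm high at the foot, then a thin steel stem, then the grip.
- brush_foot (a point): Centre of the flat lower end of the brush's bristle head, the end that scrubs.
- jar_mid (a point): Amber glass jar with a steel lid, 60 mm in diameter, 85 mm high; point half-way up. Not part of the job.
- cup_mid (a point): Steel cup, 72 mm across, 80 mm high; point half-way up. Not part of the job.

How it is judged:
By the outcome, as a careful person would: the job done as asked, in the order asked, and still so for the second after the job is handed in, with the robot touching nothing.
Of cartridge0, cartridge1, cartridge2 only 2 to 3 are there at a start; the rules pass over those that are not, and their reading is None.
At some moment in a run one of cartridge0, cartridge1, cartridge2 may be knocked a few centimetres aside while the robot is not near it.
It also fails if it takes over 208 s, if anything falls off the work surface, if the arm or the gripper's body presses on something with over 40 N, if the wrist force passes 120 N, or if a joint passes its speed limit or range.

## Working session

There is one attempt and no reset: what is moved stays moved. The work goes in short steps, Python scripts to look and compute and a tool call to move; the robot and the scene stay as the last step left them, time stands still between calls to the robot, and variables do not carry over. Pictures are saved under pics/ and viewed, about 12 in all and at most 16, crops included, and the job is handed in when it is done.

Besides the shell and the picture viewer there is one more tool, called after "Emit:" as a command line: name --argument value ..., lists and objects as JSON in quotes. step_arm: Moves the arm, as the interface text tells. Shift numbers are shares of 80 cm and turn numbers shares of 0.5 rad, none past 1 either way. Its arguments: {"type":"object","properties":{"translation":{"type":"array","items":{"type":"array","items":{"type":"number","minimum":-1,"maximum":1}}},"twist":{"type":"array","items":{"type":"array","items":{"type":"number","minimum":-1,"maximum":1}}},"jaw":{"type":"array","items":{"type":"number"}},"squeeze":{"type":"number"}},"required":["translation","twist","jaw"]}

```bash
ls; mkdir -p pics; python3 - <<'E'
from rig import arm
import cv2,numpy as np
for c in("scene","top"):
    im=arm.grab_frame(c); cv2.imwrite(f"pics/{c}0.png",im[:,:,::-1])
    k=arm.calibration(c); print(c,{a:(np.round(b,4).tolist()) if a=="extrinsics" else b for a,b in k.items()})
    for n in["manifold","keeper_pivot","keeper_knob","port0","port1","port2","cartridge0_mid","cartridge1_mid","cartridge2_mid","bowl_floor","stand_floor","brush_grip","brush_foot","jar_mid","cup_mid"]:
        print(n,[(np.round(d["pixel"]).tolist(),round(d["confidence"],2)) for d in arm.tip_of(c,n)][:4])
s=arm.sense();print(s)
E
```

```text
pics
scene {'fovy': 44.60562334146801, 'cx': 283.23498654856104, 'cy': 199.43761567818342, 'extrinsics': [[0.317, 0.9484, -0.0094, -0.1679], [-0.5562, 0.1939, 0.8081, 0.2194], [0.7682, -0.2509, 0.589, -1.6354], [0.0, 0.0, 0.0, 1.0]]}
manifold [([336.0, 234.0], 0.77), ([318.0, 192.0], 0.5)]
keeper_pivot [([366.0, 236.0], 0.59)]
keeper_knob [([334.0, 168.0], 0.76)]
port0 [([331.0, 207.0], 0.96), ([342.0, 231.0], 0.7), ([322.0, 195.0], 0.69)]
port1 [([331.0, 207.0], 0.96), ([342.0, 231.0], 0.7), ([322.0, 195.0], 0.69)]
port2 [([331.0, 207.0], 0.96), ([342.0, 231.0], 0.7), ([322.0, 195.0], 0.69)]
cartridge0_mid [([142.0, 243.0], 0.76), ([408.0, 215.0], 0.23)]
cartridge1_mid []
cartridge2_mid [([191.0, 275.0], 0.98)]
bowl_floor [([411.0, 215.0], 0.6)]
stand_floor [([399.0, 188.0], 0.71), ([332.0, 208.0], 0.23)]
brush_grip [([409.0, 138.0], 0.88)]
brush_foot []
jar_mid [([244.0, 280.0], 0.86)]
cup_mid []
top {'fovy': 44.404379701541025, 'cx': 282.30724345324427, 'cy': 218.58593360022425, 'extrinsics': [[-0.0124, -0.9998, -0.0132, 0.0049], [0.9975, -0.0133, 0.0692, -0.5771], [-0.0694, -0.01
[... 929 characters left out ...]
    61.38663505, -3.22536866]), 'dq': array([-0.07503615,  0.10267648,  0.08615794,  0.06963022,  0.01277412,
        0.00738145, -0.04608012]), 'joint_torque': array([-6.77368621e-05, -5.32221115e+01,  2.14201928e-02, -2.51625466e+01,
        1.15609146e-02,  1.21661709e-03,  1.74432117e-06]), 'tcp_pos': array([ 0.26724443, -0.59253724,  0.23127696]), 'tcp_rot': array([[ 9.11570963e-01,  4.11142769e-01, -4.52843308e-05],
       [ 4.11142768e-01, -9.11570964e-01, -3.96565954e-05],
       [-5.75844036e-05,  1.75314758e-05, -9.99999998e-01]]), 'ft_force': array([ 0.50214238,  0.28022322, -0.38708177]), 'ft_torque': array([-0.03789856,  0.01147019, -0.03746761]), 'opening': 0.08602242652007788}
```

```bash
python3 - <<'E'
import cv2
t=cv2.imread("pics/top0.png");cv2.imwrite("pics/top0c.png",cv2.resize(t[110:320,90:490],None,fx=2,fy=2,interpolation=cv2.INTER_CUBIC))
s=cv2.imread("pics/scene0.png");cv2.imwrite("pics/scene0c.png",cv2.resize(s[90:330,90:490],None,fx=2,fy=2,interpolation=cv2.INTER_CUBIC))
E
```

```text
(no output)
```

View pics/top0c.png

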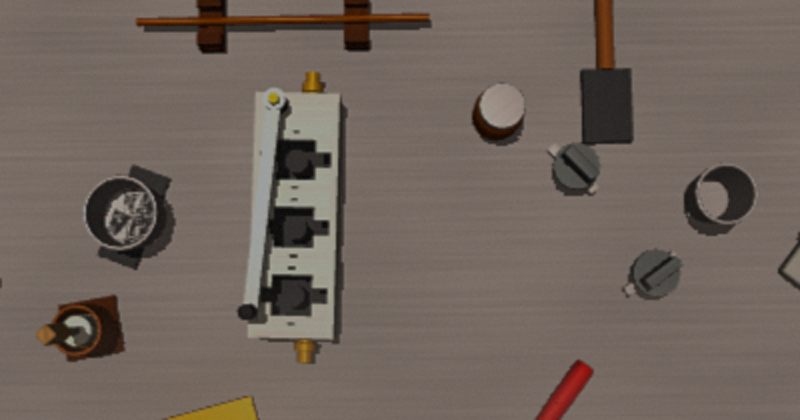

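View pics/scene0c.png

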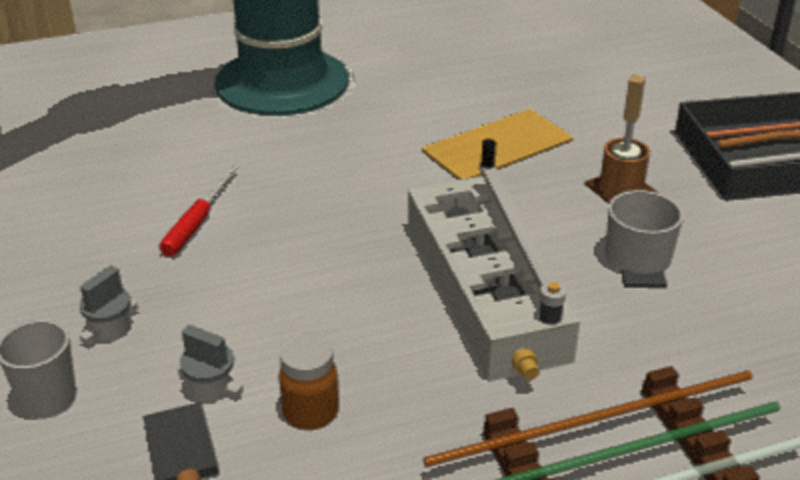

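```bash
cat > h.py <<'E'
from rig import arm
import numpy as np,cv2
from scipy.optimize import minimize,least_squares
K={c:arm.calibration(c) for c in("scene","top")}
def proj(c,P):
    k=K[c];E=np.array(k["extrinsics"]);Q=np.atleast_2d(P)@E[:3,:3].T+E[:3,3]
    f=210/np.tan(np.radians(k["fovy"])/2);return np.c_[k["cx"]+f*Q[:,0]/-Q[:,2],k["cy"]-f*Q[:,1]/-Q[:,2]]
def ray(c,uv,z):
    k=K[c];E=np.array(k["extrinsics"]);f=210/np.tan(np.radians(k["fovy"])/2)
    d=E[:3,:3].T@np.array([(uv[0]-k["cx"])/f,-(uv[1]-k["cy"])/f,-1]);o=-E[:3,:3].T@E[:3,3]
    return (o+d*(z-o[2])/d[2])[:2]
def box(x,y,z0,z1,cx=0,cy=0):return np.array([[cx+a*x/2,cy+b*y/2,z] for a in(-1,1) for b in(-1,1) for z in(z0,z1)])
def cyl(r0,z0,z1,r1=None):
    t=np.linspace(0,2*np.pi,32,False);r1=r1 or r0
    return np.r_[np.c_[r0*np.cos(t),r0*np.sin(t),0*t+z0],np.c_[r1*np.cos(t),r1*np.sin(t),0*t+z1]]
CART=[cyl(.021,0,.034),box(.076,.012,.006,.016),cyl(.028,.034,.042),box(.046,.014,.042,.076)]
SHAPE=dict(manifold=[box(.29,.1,0,.06)],cart=CART,bowl=[cyl(.040,0,.07,.044)],stand=[box(.07,.07,0,.005),cyl(.031,0,.065)],jar=[cyl(.03,0,.085)],cup=[cyl(.036,0,.08)])
def place(P,p):
    c,s=np.cos(p[2]),np.sin(p[2]);return np.c_[P[:,0]*c-P[:,1]*s+p[0],P[:,0]*s+P[:,1]*c+p[1],P[:,2]]
def render(c,parts,p,S=4):
    m=np.zeros((420*S,560*S),np.uint8)
    for P in parts:
        q=((proj(c,place(P,p))+.5)*S-.5).astype(np.float32)
        cv2.fillConvexPoly(m,np.round(cv2.convexHull(q)*16).astype(np.int32),1,shift=4)
    return m
def fit(masks,parts,p0,S=4):
    M={c:cv2.resize(m.astype(np.uint8),None,fx=S,fy=S,interpolation=cv2.INTER_NEAREST) for c,m in masks.items()}
    def cost(p):
        return sum(1-(render(c,parts,p)&m).sum()/(render(c,parts,p)|m).sum() for c,m in M.items())
    s0=np.array([[0,0,0],[.012,0,0],[0,.012,0],[0,0,.25]])
    r=minimize(cost,p0,method="Nelder-Mead",options=dict(initial_simplex=np.array(p0)+s0,xatol=2e-4,fatol=1e-4,maxiter=120))
    return r.x,r.fun
E
cat > m.py <<'E'
from h import *
import pickle
for c in("scene","top"): arm.grab_frame(c)
Z=dict(cartridge0_mid=.038,cartridge2_mid=.038,bowl_floor=.006,stand_floor=.005,brush_grip=.14,brush_foot=.005,jar_mid=.042,cup_mid=.04,keeper_knob=.113,keeper_pivot=.091,port1=.06)
for n,z in Z.items():
    for c in("top","scene"):
        print(n,c,[(ray(c,d["pixel"],z).round(4).tolist(),round(d["confidence"],2)) for d in arm.tip_of(c,n)][:4])
T={}
for n in("manifold","cartridge0_mid","bowl_floor","stand_floor","jar_mid","cup_mid","brush_grip"):
    for c in("top","scene"):
        T[n,c]=arm.trace(c,n);print(n,c,[(np.round(d["box"]).tolist(),round(d["confidence"],2)) for d in T[n,c]])
pickle.dump(T,open("T.pkl","wb"))
E
python3 m.py
```

```text
cartridge0_mid top [([0.5112, -0.325], 0.69), ([0.6318, -0.2367], 0.57)]
cartridge0_mid scene []
cartridge2_mid top [([0.6323, -0.2395], 0.61)]
cartridge2_mid scene [([0.6442, -0.2292], 0.89), ([0.5048, 0.3228], 0.6)]
bowl_floor top [([0.5884, 0.3051], 0.66)]
bowl_floor scene [([0.5803, 0.3085], 0.93), ([0.5895, 0.1071], 0.36)]
stand_floor top [([0.7052, -0.1441], 0.69), ([0.4448, 0.3492], 0.57)]
stand_floor scene [([0.4601, 0.3524], 0.89)]
brush_grip top [([0.4516, 0.3625], 0.66)]
brush_grip scene [([0.4435, 0.3637], 0.66)]
brush_foot top [([0.441, 0.3583], 0.93), ([0.6544, 0.1065], 0.53)]
brush_foot scene []
jar_mid top [([0.6989, -0.1375], 0.6)]
jar_mid scene [([0.7029, -0.1351], 0.73), ([0.6598, 0.1503], 0.26)]
cup_mid top [([0.5978, -0.3932], 0.74), ([0.5048, -0.3212], 0.45), ([0.4509, 0.3453], 0.36)]
cup_mid scene [([0.5939, -0.4028], 0.75)]
keeper_knob top [([0.4691, 0.1564], 0.94)]
keeper_knob scene [([0.4762, 0.1486], 0.65)]
keeper_pivot top [([0.7066, 0.1185], 0.78)]
keeper_pivot scene [([0.709, 0.1218], 0.83)]
port1 top [([0.6492, 0.1013], 0.91), ([0.4804, 0.1057], 0.66), 
[... 215 characters left out ...]
0.65)]
cartridge0_mid top [([402.0, 239.0, 432.0, 258.0], 0.67)]
cartridge0_mid scene [([131.0, 226.0, 158.0, 264.0], 0.75)]
bowl_floor top [([134.0, 194.0, 174.0, 240.0], 0.56)]
bowl_floor scene [([393.0, 186.0, 434.0, 234.0], 0.72)]
stand_floor top [([121.0, 257.0, 152.0, 290.0], 0.59)]
stand_floor scene [([384.0, 161.0, 418.0, 191.0], 0.77)]
jar_mid top [([133.0, 192.0, 175.0, 244.0], 0.64)]
jar_mid scene [([230.0, 259.0, 262.0, 304.0], 0.9)]
cup_mid top [([432.0, 191.0, 468.0, 222.0], 0.61)]
cup_mid scene [([86.0, 248.0, 128.0, 298.0], 0.88), ([328.0, 159.0, 375.0, 243.0], 0.38)]
brush_grip top [([106.0, 264.0, 137.0, 284.0], 0.57)]
brush_grip scene [([394.0, 130.0, 409.0, 173.0], 0.84)]
```

```bash
cat > f.py <<'E'
from h import *
import pickle
T=pickle.load(open("T.pkl","rb"))
for n in("cartridge2_mid",):
    for c in("top","scene"): arm.grab_frame(c);T[n,c]=arm.trace(c,n)
pickle.dump(T,open("T.pkl","wb"))
for n,s,p in[("manifold","manifold",[.58,.105,.03]),("cartridge0_mid","cart",[.51,-.32,.8]),("cartridge2_mid","cart",[.638,-.235,-.8]),("bowl_floor","bowl",[.585,.306,0]),("stand_floor","stand",[.455,.35,0]),("cup_mid","cup",[.596,-.4,0])]:
    for cams in(("top",),("scene",),("top","scene")):
        m={c:T[n,c][0]["pixels"] for c in cams if T[n,c]}
        if not m: continue
        if n=="manifold": m={c:cv2.morphologyEx(a.astype(np.uint8),cv2.MORPH_OPEN,np.ones((13,13))) for c,a in m.items()}
        x,f=fit(m,SHAPE[s],p); print(n,cams,x.round(4),np.degrees(x[2]).round(1),round(f,3))
t=cv2.imread("pics/top0.png")
cv2.imwrite("pics/blk.png",cv2.resize(t[140:300,195:275],None,fx=4,fy=4,interpolation=cv2.INTER_CUBIC)[:600])
E
python3 f.py
```

```text
manifold ('top',) [ 0.5805  0.1045 -0.0363] -2.1 0.034
manifold ('scene',) [ 0.5802  0.1054 -0.0372] -2.1 0.07
manifold ('top', 'scene') [ 0.5805  0.1048 -0.0365] -2.1 0.106
cartridge0_mid ('top',) [ 0.5061 -0.3228  2.2001] 126.1 0.064
cartridge0_mid ('scene',) [ 0.5053 -0.3227  0.7888] 45.2 0.25
cartridge0_mid ('top', 'scene') [ 0.5061 -0.3227  0.8631] 49.5 0.467
cartridge2_mid ('top',) [ 0.6357 -0.2322 -0.7732] -44.3 0.192
cartridge2_mid ('scene',) [ 0.6337 -0.2328 -0.7585] -43.5 0.239
cartridge2_mid ('top', 'scene') [ 0.635  -0.2327 -0.772 ] -44.2 0.435
bowl_floor ('top',) [0.5832 0.3057 0.1195] 6.8 0.216
bowl_floor ('scene',) [0.5881 0.3062 0.0275] 1.6 0.089
bowl_floor ('top', 'scene') [0.5872 0.3066 0.0122] 0.7 0.324
stand_floor ('top',) [0.4483 0.3582 0.1452] 8.3 0.443
stand_floor ('scene',) [0.4454 0.3601 0.1496] 8.6 0.304
stand_floor ('top', 'scene') [0.448  0.3592 0.1585] 9.1 0.749
cup_mid ('top',) [ 0.5957 -0.3985  0.2157] 12.4 0.196
cup_mid ('scene',) [ 0.5871 -0.3984  0.3532] 20.2 0.122
cup_mid ('top', 'scene') [ 0.5944 -0.3974  0.0615] 3.5 0.332
```

View pics/blk.png

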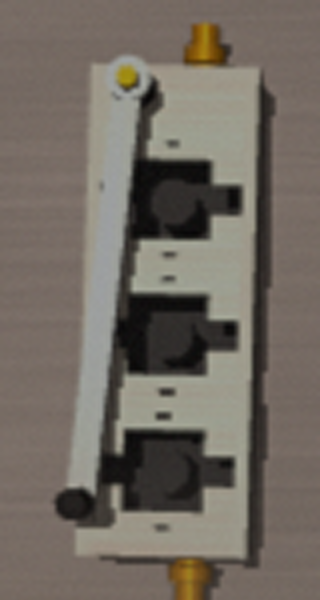

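```bash
cat >> h.py <<'E'
BR=[cyl(.004,.065,.11),box(.018,.018,.11,.17)]
def plan(x,y,z,psi):
    "tool-frame shift/turn shares from the pose now to tool-down target"
    s=arm.sense();R=np.array(s["tcp_rot"]);p=np.array(s["tcp_pos"]);a=np.radians(psi)
    Rt=np.array([[np.cos(a),np.sin(a),0],[np.sin(a),-np.cos(a),0],[0,0,-1]])
    w=cv2.Rodrigues(R.T@Rt)[0].ravel()
    print("shift",(R.T@(np.array([x,y,z])-p)/.8).round(4).tolist(),"turn",(w/.5).round(3).tolist(),"psi",round(np.degrees(np.arctan2(R[1,0],R[0,0])),2),"t",round(s["time"],1),"F",np.round(s["ft_force"],1),"op",round(s["opening"],4))
def blk(x,y,o=(.5805,.1047),yaw=-.0365):
    c,s=np.cos(yaw),np.sin(yaw);return o[0]+c*x-s*y,o[1]+s*x+c*y
E
python3 - <<'E'
from h import *
import pickle
T=pickle.load(open("T.pkl","rb"))
for cams in(("top",),("scene",),("top","scene")):
  for y0 in(0,.6):
    m={c:T["brush_grip",c][0]["pixels"] for c in cams}
    x,f=fit(m,BR,[.446,.361,y0]);print(cams,x.round(4),np.degrees(x[2]).round(),round(f,3))
t=cv2.imread("pics/top0.png");s=cv2.imread("pics/scene0.png")
a=cv2.resize(t[250:300,95:165],(420,300),interpolation=cv2.INTER_CUBIC)
b=cv2.resize(s[120:195,370:430],(240,300),interpolation=cv2.INTER_CUBIC)
cv2.imwrite("pics/br.png",np.hstack([a,b]))
for x in(-95,-15,65):print(proj("top",[*blk(x/1000,0),.06]))
for p in[(405,255),(426,237.5),(366.5,185),(386,205)]:print(ray("top",p,.011))
s=arm.sense();print([k for k in s])
plan(.5872,.3066,.3,66)
E
```

```text
('top',) [0.4507 0.3382 0.8025] 46.0 0.51
('top',) [0.4504 0.3385 0.8678] 50.0 0.509
('scene',) [ 0.4483  0.359  -0.2492] -14.0 0.342
('scene',) [0.4481 0.3592 0.6311] 36.0 0.34
('top', 'scene') [0.4478 0.3588 0.6316] 36.0 0.885
('top', 'scene') [0.4478 0.3586 0.6463] 37.0 0.885
[[235.33677605 257.02319454]]
[[236.36982545 222.94614622]]
[[237.39351185 189.17795412]]
[ 0.48518296 -0.29917982]
[ 0.52700053 -0.35132507]
[ 0.6576054  -0.20996381]
[ 0.60769172 -0.2563797 ]
['time', 'joint_positions', 'dq', 'joint_torque', 'tcp_pos', 'tcp_rot', 'ft_force', 'ft_torque', 'opening']
shift [0.8266, -0.8601, -0.0859] turn [0.0, 0.0, -1.456] psi 24.28 t 3.7 F [ 0.2  0.2 -0.1] op 0.0858
```

View pics/br.png

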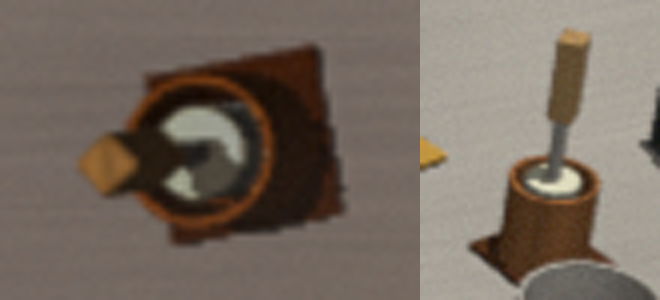

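```bash
python3 - <<'E'
from h import *
import pickle
T=pickle.load(open("T.pkl","rb"))
for n,p in[("cartridge0_mid",[.506,-.323,-.93]),("cartridge2_mid",[.635,-.2325,.75])]:
  for cams in(("top",),("scene",),("top","scene")):
    x,f=fit({c:T[n,c][0]["pixels"] for c in cams},CART,p);print(n,cams,x.round(4),np.degrees(x[2]).round(1),round(f,3))
q=lambda u,v:(95+(u+.5)/6-.5,250+(v+.5)/6-.5)
for u in[(107,163),(107,132),(107,195),(80,165),(137,163)]:print("grip",ray("top",q(*u),.17).round(4))
print("ring",ray("top",q(203,150),.065),"head",ray("top",q(203,155),.065))
print("scene griptop",ray("scene",(370+574/4,120+38/4),.17),"ring",ray("scene",(370+553/4-105,120+178/4),.065))
E
```

```text
cartridge0_mid ('top',) [ 0.506  -0.3228 -0.9474] -54.3 0.065
cartridge0_mid ('scene',) [ 0.5055 -0.3232 -0.9442] -54.1 0.045
cartridge0_mid ('top', 'scene') [ 0.5059 -0.3231 -0.9475] -54.3 0.116
cartridge2_mid ('top',) [ 0.6357 -0.2325  0.7585] 43.5 0.061
cartridge2_mid ('scene',) [ 0.6349 -0.2323  0.7416] 42.5 0.055
cartridge2_mid ('top', 'scene') [ 0.6358 -0.2323  0.7562] 43.3 0.12
grip [0.4473 0.3591]
grip [0.4583 0.3592]
grip [0.436 0.359]
grip [0.4467 0.3687]
grip [0.4472 0.3484]
ring [0.44779261 0.357736  ] head [0.44585752 0.35771975]
scene griptop [0.53893293 0.60192924] ring [0.44954381 0.35905927]
```

```bash
python3 - <<'E'
from h import *
plan(.56,-.1,.34,45)
E
```

```text
shift [0.5867, -0.4108, -0.1359] turn [0.0, 0.0, -0.723] psi 24.28 t 3.7 F [ 0.2  0.2 -0.1] op 0.0858
```

Emit:
step_arm --translation '[[0.05,-0.035,-0.1359],[0.15,-0.1,-0.1359],[0.58,-0.41,-0.1359],[0.587,-0.411,-0.136],[0.587,-0.411,-0.136],[0.587,-0.411,-0.136],[0.587,-0.411,-0.136],[0.587,-0.411,-0.136],[0.587,-0.411,-0.136],[0.587,-0.411,-0.136],[0.587,-0.411,-0.136],[0.587,-0.411,-0.136]]' --twist '[[0,0,-0.723],[0,0,-0.723],[0,0,-0.723],[0,0,-0.723],[0,0,-0.723],[0,0,-0.723],[0,0,-0.723],[0,0,-0.723],[0,0,-0.723],[0,0,-0.723],[0,0,-0.723],[0,0,-0.723]]' --jaw '[0,0,0,0,0,0,0,0,0,0,0,0]'

```text
time: 4.9
tcp_pos: [0.5558, -0.1065, 0.3398]
tcp_rot: [[0.707, 0.707, 0.001], [0.707, -0.707, -0.001], [0.0, 0.001, -1.0]]
ft_force: [0.9, -0.9, 1.1]
opening: 0.0853
```

```bash
python3 - <<'E'
from h import *
plan(.4475,.359,.26,45)
E
```

```text
shift [0.3154, -0.5074, 0.0994] turn [0.002, -0.0, -0.001] psi 44.97 t 4.9 F [ 0.9 -0.9  1.1] op 0.0853
```

Emit:
step_arm --translation '[[0.3,-0.5,0.0],[0.3,-0.5,0.0],[0.3,-0.5,0.0],[0.3,-0.5,0.0],[0.31,-0.5,0.0],[0.31,-0.505,0.05],[0.31,-0.505,0.08],[0.31,-0.507,0.08],[0.31,-0.507,0.08],[0.31,-0.507,0.08],[0.31,-0.507,0.08],[0.31,-0.507,0.08]]' --twist '[[0,0,0],[0,0,0],[0,0,0],[0,0,0],[0,0,0],[0,0,0],[0,0,0],[0,0,0],[0,0,0],[0,0,0],[0,0,0],[0,0,0]]' --jaw '[0,0,0,0,0,0,0,0,0,0,0,0]'

```text
time: 6.1
tcp_pos: [0.4434, 0.3544, 0.2749]
tcp_rot: [[0.706, 0.708, -0.001], [0.708, -0.706, -0.001], [-0.001, -0.0, -1.0]]
ft_force: [0.1, -0.9, -0.7]
opening: 0.0855
```

```bash
python3 - <<'E'
from h import *
plan(.4475,.359,.121,45)
E
```

```text
shift [0.0079, -0.0003, 0.1924] turn [-0.0, 0.002, 0.003] psi 45.09 t 6.1 F [ 0.1 -0.9 -0.7] op 0.0855
```

Emit:
step_arm --translation '[[0.008,0,0.0],[0.008,0,0.06],[0.008,0,0.12],[0.008,0,0.17],[0.008,0,0.192],[0.008,0,0.192],[0.008,0,0.192],[0.008,0,0.192],[0.008,0,0.192],[0.008,0,0.192],[0.008,0,0.192],[0.008,0,0.192]]' --twist '[[0,0,0],[0,0,0],[0,0,0],[0,0,0],[0,0,0],[0,0,0],[0,0,0],[0,0,0],[0,0,0],[0,0,0],[0,0,0],[0,0,0]]' --jaw '[0,0,0,0,0,0,0.3,0.5,0.8,1,1,1]' --squeeze 40

```text
time: 7.3
tcp_pos: [0.4486, 0.3591, 0.1226]
tcp_rot: [[0.707, 0.707, 0.001], [0.707, -0.707, 0.001], [0.002, 0.0, -1.0]]
ft_force: [-0.6, 0.4, 5.6]
opening: 0.0176
```

Emit:
step_arm --translation '[[0,0,0],[0,0,0],[0,0,0],[0,0,0],[0,0,0]]' --twist '[[0,0,0],[0,0,0],[0,0,0],[0,0,0],[0,0,0]]' --jaw '[1,1,1,1,1]'

```text
time: 7.8
tcp_pos: [0.4486, 0.3591, 0.1226]
tcp_rot: [[0.707, 0.707, 0.001], [0.707, -0.707, 0.001], [0.001, 0.0, -1.0]]
ft_force: [-1.1, 0.1, 6.2]
opening: 0.0177
```

```bash
python3 - <<'E'
from h import *
plan(.4475,.359,.26,45)
for c in("top","scene"):
    cv2.imwrite(f"pics/{c}1.png",arm.grab_frame(c)[:,:,::-1])
a=cv2.imread("pics/top1.png")[200:330,80:260];b=cv2.imread("pics/scene1.png")[60:210,300:480]
cv2.imwrite("pics/v1.png",np.hstack([cv2.resize(a,(400,289)),cv2.resize(b,(347,289))]))
E
```

```text
shift [-0.0009, -0.0008, -0.1718] turn [0.0, -0.003, 0.0] psi 45.0 t 7.8 F [-1.1  0.1  6.2] op 0.0177
```

View pics/v1.png

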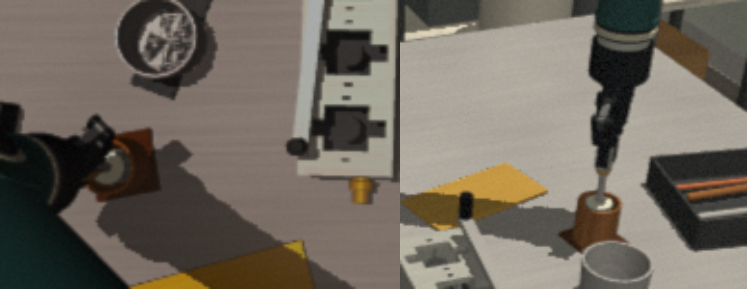

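Emit:
step_arm --translation '[[0,0,-0.05],[0,0,-0.1],[0,0,-0.15],[0,0,-0.15],[0,0,-0.15]]' --twist '[[0,0,0],[0,0,0],[0,0,0],[0,0,0],[0,0,0]]' --jaw '[1,1,1,1,1]'

```text
time: 8.4
tcp_pos: [0.4485, 0.3583, 0.242]
tcp_rot: [[0.707, 0.707, 0.001], [0.707, -0.707, 0.0], [0.001, 0.001, -1.0]]
ft_force: [-0.4, -0.2, -1.3]
opening: 0.0175
```

```bash
python3 - <<'E'
from h import *
plan(.5865,.3066,.24,45)
E
```

```text
shift [0.0764, 0.1677, 0.0027] turn [0.002, -0.002, -0.001] psi 44.98 t 8.4 F [-0.4 -0.2 -1.3] op 0.0175
```

Emit:
step_arm --translation '[[0.03,0.07,0],[0.06,0.14,0],[0.0765,0.168,0],[0.0765,0.168,0],[0.0765,0.168,0.03],[0.0765,0.168,0.07],[0.0765,0.168,0.11],[0.0765,0.168,0.13],[0.0765,0.168,0.14],[0.0765,0.168,0.14],[0.0765,0.168,0.14]]' --twist '[[0,0,0],[0,0,0],[0,0,0],[0,0,0],[0,0,0],[0,0,0],[0,0,0],[0,0,0],[0,0,0],[0,0,0],[0,0,0]]' --jaw '[1,1,1,1,1,1,1,1,1,1,1]'

```text
time: 9.5
tcp_pos: [0.5871, 0.3074, 0.1307]
tcp_rot: [[0.707, 0.707, 0.001], [0.707, -0.707, 0.001], [0.002, 0.0, -1.0]]
ft_force: [0.3, -0.4, -0.7]
opening: 0.0174
```

```bash
python3 - <<'E'
from h import *
plan(.5865,.3066,.1225,45)
E
```

```text
shift [-0.0012, 0.0001, 0.0103] turn [0.001, -0.003, -0.0] psi 45.0 t 9.5 F [ 0.3 -0.4 -0.7] op 0.0174
```

Emit:
step_arm --translation '[[0,0,0.0105],[0,0,0.0105],[0,0,0.0105],[0,0,-0.02],[0,0,-0.06],[0,0,-0.06],[0,0,-0.02],[0,0,0.0],[0,0,0.0105],[0,0,0.0105],[0,0,0.0105]]' --twist '[[0,0,0],[0,0,0],[0,0,0],[0,0,0],[0,0,0],[0,0,0],[0,0,0],[0,0,0],[0,0,0],[0,0,0],[0,0,0]]' --jaw '[1,1,1,1,1,1,1,1,1,1,1]'

```text
time: 10.6
tcp_pos: [0.587, 0.3072, 0.1225]
tcp_rot: [[0.707, 0.707, 0.001], [0.707, -0.707, 0.0], [0.001, 0.0, -1.0]]
ft_force: [-1.8, -0.4, 8.9]
opening: 0.0175
```

Emit:
step_arm --translation '[[0,0,-0.04],[0,0,-0.07],[0,0,-0.07],[0,0,-0.03],[0,0,-0.01],[0,0,0.001],[0,0,0.001],[0,0,0.001],[0,0,-0.04],[0,0,-0.07],[0,0,-0.07]]' --twist '[[0,0,0],[0,0,0],[0,0,0],[0,0,0],[0,0,0],[0,0,0],[0,0,0],[0,0,0],[0,0,0],[0,0,0],[0,0,0]]' --jaw '[1,1,1,1,1,1,1,1,1,1,1]'

```text
time: 11.7
tcp_pos: [0.5879, 0.308, 0.1798]
tcp_rot: [[0.707, 0.707, 0.004], [0.707, -0.707, 0.002], [0.005, 0.001, -1.0]]
ft_force: [0.4, 0.5, -0.6]
opening: 0.0173
```

Emit:
step_arm --translation '[[0,0,0.04],[0,0,0.06],[0,0,0.071],[0,0,0.071],[0,0,0.071]]' --twist '[[0,0,0],[0,0,0],[0,0,0],[0,0,0],[0,0,0]]' --jaw '[1,1,1,1,1]'

```text
time: 12.2
tcp_pos: [0.5867, 0.3074, 0.121]
tcp_rot: [[0.707, 0.707, 0.0], [0.707, -0.707, 0.0], [0.0, -0.0, -1.0]]
ft_force: [-1.0, -0.2, 8.7]
opening: 0.0173
```

Emit:
step_arm --translation '[[0,0,-0.05],[0,0,-0.1],[0,0,-0.15],[0,0,-0.15],[0,0,-0.15],[0,0,-0.15]]' --twist '[[0,0,0],[0,0,0],[0,0,0],[0,0,0],[0,0,0],[0,0,0]]' --jaw '[1,1,1,1,1,1]'

```text
time: 12.8
tcp_pos: [0.5857, 0.3059, 0.238]
tcp_rot: [[0.707, 0.707, -0.003], [0.707, -0.707, -0.002], [-0.004, -0.001, -1.0]]
ft_force: [-0.3, 0.3, -1.8]
opening: 0.0173
```

```bash
python3 - <<'E'
from h import *
plan(.4485,.359,.125,45)
E
```

```text
shift [-0.0738, -0.1681, 0.1418] turn [-0.002, 0.008, -0.0] psi 44.99 t 12.8 F [-0.3  0.3 -1.8] op 0.0173
```

Emit:
step_arm --translation '[[-0.03,-0.07,0],[-0.06,-0.14,0],[-0.074,-0.168,0],[-0.074,-0.168,0],[-0.074,-0.168,0],[-0.074,-0.168,0.04],[-0.074,-0.168,0.07],[-0.074,-0.168,0.07]]' --twist '[[0,0,0],[0,0,0],[0,0,0],[0,0,0],[0,0,0],[0,0,0],[0,0,0],[0,0,0]]' --jaw '[1,1,1,1,1,1,1,1]'

```text
time: 13.6
tcp_pos: [0.4493, 0.357, 0.1802]
tcp_rot: [[0.709, 0.705, -0.006], [0.705, -0.709, -0.005], [-0.008, -0.001, -1.0]]
ft_force: [-0.0, 0.2, -1.2]
opening: 0.0178
```

```bash
python3 - <<'E'
from h import *
plan(.4485,.359,.1205,45)
E
```

```text
shift [0.0016, -0.0024, 0.0746] turn [-0.002, 0.016, -0.005] psi 44.86 t 13.6 F [-0.   0.2 -1.2] op 0.0178
```

Emit:
step_arm --translation '[[0,-0.001,0.0],[0,-0.001,0.03],[0,-0.001,0.06],[0,-0.001,0.07],[0,-0.001,0.0755],[0,-0.001,0.0755],[0,-0.001,0.0755]]' --twist '[[0,0,0],[0,0,0],[0,0,0],[0,0,0],[0,0,0],[0,0,0],[0,0,0]]' --jaw '[1,1,1,1,1,1,1]'

```text
time: 14.3
tcp_pos: [0.4499, 0.3611, 0.1251]
tcp_rot: [[0.707, 0.707, 0.002], [0.707, -0.707, 0.001], [0.002, 0.0, -1.0]]
ft_force: [1.2, 2.0, -2.3]
opening: 0.0174
```

```bash
python3 - <<'E'
from h import *
plan(.4485,.359,.1205,45)
E
```

```text
shift [-0.0031, 0.0006, 0.0058] turn [0.0, -0.004, -0.001] psi 44.98 t 14.3 F [ 1.2  2.  -2.3] op 0.0174
```

Emit:
step_arm --translation '[[-0.002,0,0.003],[-0.002,0,0.005],[-0.002,0,0.005],[-0.002,0,0.005]]' --twist '[[0,0,0],[0,0,0],[0,0,0],[0,0,0]]' --jaw '[1,1,1,1]'

```text
time: 14.7
tcp_pos: [0.4486, 0.3601, 0.1207]
tcp_rot: [[0.707, 0.707, 0.002], [0.707, -0.707, 0.001], [0.002, 0.0, -1.0]]
ft_force: [3.3, 3.1, 1.2]
opening: 0.0175
```

Emit:
step_arm --translation '[[0.003,0,0.0],[0.003,0,0.002],[0.003,0,0.002],[0.003,0,0.002]]' --twist '[[0,0,0],[0,0,0],[0,0,0],[0,0,0]]' --jaw '[1,1,1,1]'

```text
time: 15.1
tcp_pos: [0.4494, 0.3609, 0.1198]
tcp_rot: [[0.707, 0.707, -0.0], [0.707, -0.707, -0.002], [-0.001, 0.001, -1.0]]
ft_force: [-1.3, -0.5, 12.7]
opening: 0.0177
```

On the stand floor. Release gently and rise.

Emit:
step_arm --translation '[[0,0,-0.001],[0,0,-0.001],[0,0,-0.001],[0,0,-0.001],[0,0,-0.001],[0,0,-0.001],[0,0,-0.001],[0,0,-0.04],[0,0,-0.09],[0,0,-0.14],[0,0,-0.16],[0,0,-0.16]]' --twist '[[0,0,0],[0,0,0],[0,0,0],[0,0,0],[0,0,0],[0,0,0],[0,0,0],[0,0,0],[0,0,0],[0,0,0],[0,0,0],[0,0,0]]' --jaw '[0.7,0.5,0.3,0.1,0,0,0,0,0,0,0,0]'

```text
time: 16.3
tcp_pos: [0.4508, 0.3623, 0.2495]
tcp_rot: [[0.707, 0.707, 0.005], [0.707, -0.707, 0.003], [0.006, 0.001, -1.0]]
ft_force: [0.5, -1.1, -0.8]
opening: 0.0852
```

```bash
python3 - <<'E'
from h import *
for c in("top","scene"):
    cv2.imwrite(f"pics/{c}2.png",arm.grab_frame(c)[:,:,::-1])
for c,n,z in(("top","keeper_knob",.113),("scene","keeper_knob",.113),("scene","brush_grip",.14)):
    print(c,n,[(ray(c,d["pixel"],z).round(4),round(d["confidence"],2)) for d in arm.tip_of(c,n)])
for a in (.084,.3,.6,.9,1.1,1.13):
    print(a,np.round(blk(.13-.245*np.cos(a),.023+.245*np.sin(a)),4))
a=.6;print("tangent ang",np.degrees(np.arctan2(np.cos(a),np.sin(a)))-2.1)
a=cv2.imread("pics/top2.png")[200:330,80:260];b=cv2.imread("pics/scene2.png")[60:210,300:480]
cv2.imwrite("pics/v2.png",np.hstack([cv2.resize(a,(400,289)),cv2.resize(b,(347,289))]))
E
```

```text
top keeper_knob [(array([0.4679, 0.1555]), 0.92)]
scene keeper_knob [(array([0.4582, 0.152 ]), 0.92)]
scene brush_grip [(array([0.4384, 0.3554]), 0.9)]
0.084 [0.468  0.1524]
0.3 [0.48   0.2038]
0.6 [0.5142 0.2686]
0.9 [0.5661 0.3203]
1.1 [0.6082 0.3452]
1.13 [0.6149 0.3482]
tangent ang 53.52253229215061
```

View pics/v2.png

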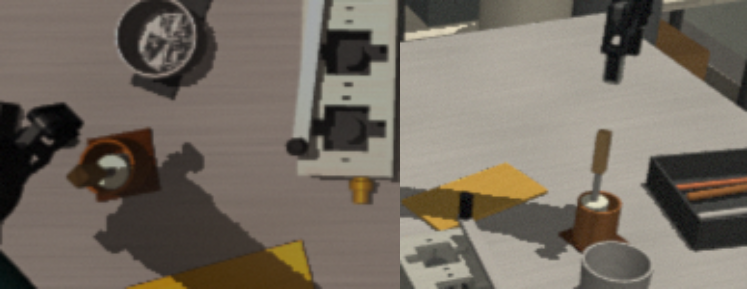

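```bash
python3 - <<'E'
from h import *
plan(.442,.128,.25,45)
plan(.442,.128,.104,45)
E
```

```text
shift [-0.2117, 0.1991, -0.006] turn [-0.001, 0.006, -0.0] psi 44.99 t 16.6 F [-0.6  0.5  0.3] op 0.0853
shift [-0.2111, 0.1992, 0.1765] turn [-0.001, 0.006, -0.0] psi 44.99 t 16.6 F [-0.6  0.5  0.3] op 0.0853
```

Emit:
step_arm --translation '[[-0.21,0.2,0],[-0.21,0.2,0],[-0.21,0.2,0],[-0.21,0.2,0],[-0.211,0.2,0],[-0.211,0.199,0],[-0.211,0.199,0],[-0.211,0.199,0.05],[-0.211,0.199,0.1],[-0.211,0.199,0.15],[-0.211,0.199,0.176],[-0.211,0.199,0.176]]' --twist '[[0,0,0],[0,0,0],[0,0,0],[0,0,0],[0,0,0],[0,0,0],[0,0,0],[0,0,0],[0,0,0],[0,0,0],[0,0,0],[0,0,0]]' --jaw '[1,1,1,1,1,1,1,1,1,1,1,1]'

```text
time: 17.75
tcp_pos: [0.4402, 0.1304, 0.1026]
tcp_rot: [[0.705, 0.709, -0.007], [0.709, -0.705, -0.0], [-0.005, -0.005, -1.0]]
ft_force: [0.4, 0.4, 0.9]
opening: 0.0004
```

```bash
python3 - <<'E'
from h import *
for a in(.08,.2,.3,.45,.6,.75,.9,1.0,1.06):
    k=blk(.13-.245*np.cos(a),.023+.245*np.sin(a)); plan(k[0]-.0127,k[1]-.0127,.104,45)
E
```

```text
shift [0.0206, 0.006, -0.0019] turn [-0.01, 0.011, 0.006] psi 45.18 t 17.8 F [0.4 0.4 0.9] op 0.0004
shift [0.0508, -0.0149, -0.0019] turn [-0.01, 0.011, 0.006] psi 45.18 t 17.8 F [0.4 0.4 0.9] op 0.0004
shift [0.0777, -0.0295, -0.002] turn [-0.01, 0.011, 0.006] psi 45.18 t 17.8 F [0.4 0.4 0.9] op 0.0004
shift [0.1205, -0.0461, -0.0021] turn [-0.01, 0.011, 0.006] psi 45.18 t 17.8 F [0.4 0.4 0.9] op 0.0004
shift [0.1653, -0.0562, -0.0023] turn [-0.01, 0.011, 0.006] psi 45.18 t 17.8 F [0.4 0.4 0.9] op 0.0004
shift [0.2111, -0.0594, -0.0025] turn [-0.01, 0.011, 0.006] psi 45.18 t 17.8 F [0.4 0.4 0.9] op 0.0004
shift [0.2568, -0.0558, -0.0028] turn [-0.01, 0.011, 0.006] psi 45.18 t 17.8 F [0.4 0.4 0.9] op 0.0004
shift [0.2868, -0.0496, -0.003] turn [-0.01, 0.011, 0.006] psi 45.18 t 17.8 F [0.4 0.4 0.9] op 0.0004
shift [0.3044, -0.0444, -0.0031] turn [-0.01, 0.011, 0.006] psi 45.18 t 17.8 F [0.4 0.4 0.9] op 0.0004
```

Emit:
step_arm --translation '[[0.02,0.006,-0.001],[0.05,-0.015,-0.001],[0.078,-0.03,-0.001],[0.12,-0.046,-0.001],[0.165,-0.056,-0.001],[0.211,-0.059,-0.001],[0.257,-0.056,-0.001],[0.287,-0.05,-0.001],[0.304,-0.044,-0.001],[0.304,-0.044,-0.001]]' --twist '[[0,0,0],[0,0,0],[0,0,0],[0,0,0],[0,0,0],[0,0,0],[0,0,0],[0,0,0],[0,0,0],[0,0,0]]' --jaw '[1,1,1,1,1,1,1,1,1,1]'

```text
time: 18.75
tcp_pos: [0.5911, 0.3286, 0.1075]
tcp_rot: [[0.706, 0.708, 0.001], [0.708, -0.706, 0.003], [0.003, -0.001, -1.0]]
ft_force: [-0.0, 0.2, -0.6]
opening: 0.0001
```

```bash
python3 - <<'E'
from h import *
for a in(1.06,1.1,1.13):
    k=blk(.13-.245*np.cos(a),.023+.245*np.sin(a)); plan(k[0]-.0127,k[1]-.0127,.104,45)
for c in("top","scene"): cv2.imwrite(f"pics/{c}3.png",arm.grab_frame(c)[:,:,::-1])
for c in("top","scene"):print(c,[(ray(c,d["pixel"],.113).round(4),round(d["confidence"],2)) for d in arm.tip_of(c,"keeper_knob")])
a=cv2.imread("pics/top3.png")[130:310,80:290];b=cv2.imread("pics/scene3.png")[60:270,280:490]
cv2.imwrite("pics/v3.png",np.hstack([cv2.resize(a,(420,360)),cv2.resize(b,(360,360))]))
E
```

```text
shift [-0.0043, -0.0036, 0.0044] turn [-0.002, -0.006, 0.002] psi 45.06 t 18.8 F [-0.   0.2 -0.6] op 0.0001
shift [0.0073, 0.0004, 0.0044] turn [-0.002, -0.006, 0.002] psi 45.06 t 18.8 F [-0.   0.2 -0.6] op 0.0001
shift [0.0159, 0.0037, 0.0045] turn [-0.002, -0.006, 0.002] psi 45.06 t 18.8 F [-0.   0.2 -0.6] op 0.0001
top []
scene [(array([0.6054, 0.3502]), 0.7)]
```

View pics/v3.png

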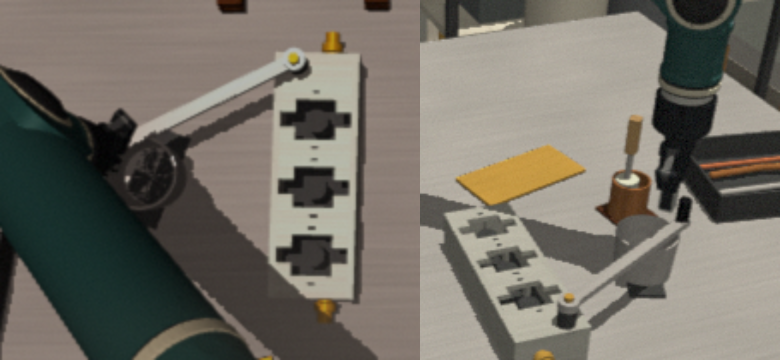

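Emit:
step_arm --translation '[[0.006,0,0.003],[0.01,0.001,0.003],[0.013,0.002,0.003],[0.013,0.002,0.003]]' --twist '[[0,0,0],[0,0,0],[0,0,0],[0,0,0]]' --jaw '[1,1,1,1]'

```text
time: 19.35
tcp_pos: [0.5952, 0.3303, 0.1039]
tcp_rot: [[0.707, 0.707, -0.007], [0.707, -0.707, -0.006], [-0.009, -0.001, -1.0]]
ft_force: [-9.1, -6.6, 8.2]
opening: -0.0
```

Emit:
step_arm --translation '[[0.003,0.001,0],[0.005,0.002,0],[0.005,0.002,0]]' --twist '[[0,0,0],[0,0,0],[0,0,0]]' --jaw '[1,1,1]'

```text
time: 19.65
tcp_pos: [0.5953, 0.3304, 0.1038]
tcp_rot: [[0.706, 0.708, -0.015], [0.708, -0.707, -0.011], [-0.018, -0.003, -1.0]]
ft_force: [-21.1, -14.0, 18.0]
opening: -0.0004
```

Emit:
step_arm --translation '[[-0.03,0,-0.01],[-0.04,0,-0.06],[-0.04,0,-0.12],[-0.04,0,-0.18],[-0.04,0.05,-0.22],[-0.04,0.1,-0.25],[-0.04,0.15,-0.25]]' --twist '[[0,0,0],[0,0,0],[0,0,0],[0,0,0],[0,0,0],[0,0,0],[0,0,0]]' --jaw '[1,1,0.8,0.6,0.4,0.2,0]'

```text
time: 20.35
tcp_pos: [0.6672, 0.2265, 0.3098]
tcp_rot: [[0.707, 0.707, 0.008], [0.707, -0.707, 0.003], [0.008, 0.004, -1.0]]
ft_force: [1.1, 0.7, -0.0]
opening: 0.0723
```

```bash
cat > c.py <<'E'
from h import *
import sys
def carts():
    for c in("top","scene"): arm.grab_frame(c)
    # masks per cartridge: collect detections of every cartridge class
    for n,p in[("cartridge0_mid",[.506,-.323,-.947]),("cartridge2_mid",[.6357,-.2324,.756])]:
        m={}
        for c in("top","scene"):
            for d in arm.trace(c,n):
                b=d["box"];u=proj(c,[p[0],p[1],.03])[0]
                if abs((b[0]+b[2])/2-u[0])<25 and abs((b[1]+b[3])/2-u[1])<25 and (b[2]-b[0])<50: m[c]=d["pixels"];break
        if m:
            x,f=fit(m,CART,p);print(n,list(m),x.round(4),np.degrees(x[2]).round(1),round(f,3))
        else: print(n,"none")
if __name__=="__main__":
    carts()
    for c in("top","scene"):print(c,[(ray(c,d["pixel"],.113).round(4),round(d["confidence"],2)) for d in arm.tip_of(c,"keeper_knob")])
    plan(.6357,-.2324,.3,43.3);print(np.round(arm.sense()["joint_positions"]))
E
python3 c.py
```

```text
cartridge0_mid ['top', 'scene'] [ 0.5066 -0.3233 -0.9284] -53.2 0.15
cartridge2_mid ['top', 'scene'] [ 0.6359 -0.2321  0.7567] 43.4 0.118
top []
scene [(array([0.6067, 0.3478]), 0.75), (array([0.7334, 0.1072]), 0.69)]
shift [-0.4326, 0.3813, 0.0047] turn [-0.002, 0.0, 0.064] psi 45.15 t 20.8 F [-1.1 -0.5  0.3] op 0.0849
[ -3.  32. -30.  77.  16.  74. -78.]
```

Emit:
step_arm --translation '[[-0.43,0.38,0],[-0.43,0.38,0],[-0.43,0.38,0],[-0.43,0.38,0],[-0.43,0.38,0],[-0.43,0.38,0],[-0.433,0.381,0],[-0.433,0.381,0],[-0.433,0.381,0],[-0.433,0.381,0.05],[-0.433,0.381,0.1],[-0.433,0.381,0.15]]' --twist '[[0,0,0.063],[0,0,0.063],[0,0,0.063],[0,0,0.063],[0,0,0.063],[0,0,0.063],[0,0,0.063],[0,0,0.063],[0,0,0.063],[0,0,0.063],[0,0,0.063],[0,0,0.063]]' --jaw '[0,0,0,0,0,0,0,0,0,0,0,0]'

```text
time: 21.95
tcp_pos: [0.6351, -0.2338, 0.1831]
tcp_rot: [[0.729, 0.684, 0.001], [0.684, -0.729, -0.0], [0.001, 0.001, -1.0]]
ft_force: [-0.3, 0.7, -0.1]
opening: 0.0855
```

Emit:
step_arm --translation '[[0,0,0],[0,0,0],[0,0,0]]' --twist '[[0,0,0],[0,0,0],[0,0,0]]' --jaw '[0,0,0]'

```text
time: 22.25
tcp_pos: [0.637, -0.2336, 0.187]
tcp_rot: [[0.728, 0.685, 0.004], [0.685, -0.728, -0.001], [0.002, 0.004, -1.0]]
ft_force: [0.3, 1.1, 0.0]
opening: 0.0855
```

```bash
python3 - <<'E'
from h import *
plan(.6357,-.2323,.047,43.4)
E
```

```text
shift [-0.0004, -0.0029, 0.175] turn [0.007, -0.004, -0.005] psi 43.25 t 22.2 F [0.3 1.1 0. ] op 0.0855
```

Emit:
step_arm --translation '[[0,-0.002,0.05],[0,-0.002,0.1],[0,-0.002,0.15],[0,-0.002,0.175],[0,-0.002,0.175],[0,-0.002,0.175],[0,-0.002,0.175],[0,-0.002,0.175],[0,-0.002,0.175],[0,-0.002,0.175],[0,-0.002,0.175],[0,-0.002,0.175]]' --twist '[[0,0,0],[0,0,0],[0,0,0],[0,0,0],[0,0,0],[0,0,0],[0,0,0],[0,0,0],[0,0,0],[0,0,0],[0,0,0],[0,0,0]]' --jaw '[0,0,0,0,0,0,0.3,0.6,0.8,1,1,1]' --squeeze 70

```text
time: 23.45
tcp_pos: [0.6373, -0.2292, 0.0514]
tcp_rot: [[0.728, 0.686, 0.005], [0.686, -0.728, 0.002], [0.005, 0.002, -1.0]]
ft_force: [-8.4, 8.4, 34.3]
opening: 0.0202
```

Emit:
step_arm --translation '[[0,0,0],[0,0,0],[0,0,0],[0,0,0]]' --twist '[[0,0,0],[0,0,0],[0,0,0],[0,0,0]]' --jaw '[1,1,1,1]'

```text
time: 23.85
tcp_pos: [0.6373, -0.2293, 0.0515]
tcp_rot: [[0.728, 0.686, 0.005], [0.686, -0.728, 0.002], [0.005, 0.002, -1.0]]
ft_force: [-7.8, 8.8, 34.3]
opening: 0.0206
```

```bash
python3 - <<'E'
from h import *
for c in("top","scene"): cv2.imwrite(f"pics/{c}4.png",arm.grab_frame(c)[:,:,::-1])
a=cv2.imread("pics/top4.png")[150:250,330:430];b=cv2.imread("pics/scene4.png")[210:310,140:240]
cv2.imwrite("pics/v4.png",np.hstack([cv2.resize(a,(400,400),interpolation=2),cv2.resize(b,(400,400),interpolation=2)]))
E
```

```text
(no output)
```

View pics/v4.png

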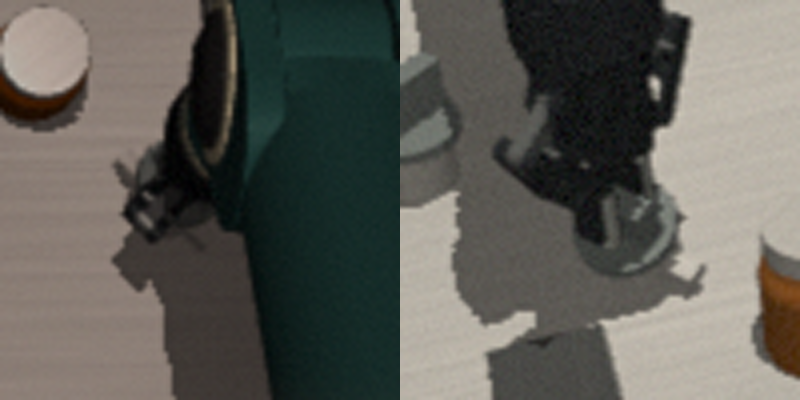

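Emit:
step_arm --translation '[[0,0,0],[0,0,0],[0,0,0],[0,0,-0.005],[0,0,-0.012],[0,0,-0.012],[0,0,-0.012],[0,0,-0.012]]' --twist '[[0,0,0],[0,0,0],[0,0,0],[0,0,0],[0,0,0],[0,0,0],[0,0,0],[0,0,0]]' --jaw '[0.5,0.3,0,0,0,0,0,0]'

```text
time: 24.75
tcp_pos: [0.634, -0.233, 0.0535]
tcp_rot: [[0.729, 0.684, -0.0], [0.684, -0.729, -0.0], [-0.0, -0.0, -1.0]]
ft_force: [0.7, 0.2, 0.3]
opening: 0.0853
```

```bash
python3 - <<'E'
from h import *
for c in("top","scene"): cv2.imwrite(f"pics/{c}5.png",arm.grab_frame(c)[:,:,::-1])
plan(.6357,-.2323,.06,43.4);s=arm.sense();print(s["tcp_pos"])
for n in("cartridge2_mid",):
    d=[x for x in arm.trace("scene",n) if 140<x["box"][0]<220]
    for e in d[:1]:
        print(e["box"],fit({"scene":e["pixels"]},CART,[.636,-.232,.756]))
a=cv2.imread("pics/top5.png")[150:250,330:430];b=cv2.imread("pics/scene5.png")[210:310,140:240]
cv2.imwrite("pics/v5.png",np.hstack([cv2.resize(a,(400,400),interpolation=2),cv2.resize(b,(400,400),interpolation=2)]))
E
```

```text
shift [0.0021, 0.001, -0.0082] turn [-0.001, 0.0, -0.007] psi 43.19 t 24.9 F [-0.5  0.2  0.3] op 0.0856
[ 0.63391472 -0.23287865  0.05344664]
[184.0, 249.9, 219.6, 284.4] (array([ 0.61594473, -0.21568143,  0.72138001]), np.float64(0.05473449684366882))
```

View pics/v5.png

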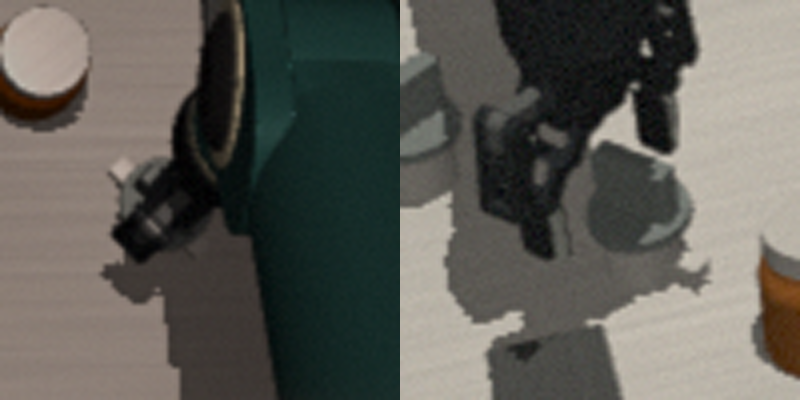

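Emit:
step_arm --translation '[[0,0,-0.05],[0,0,-0.1],[0,0,-0.15],[0,0.1,-0.2],[0,0.15,-0.2],[0,0.2,-0.2],[0,0.2,-0.2]]' --twist '[[0,0,0],[0,0,0],[0,0,0],[0,0,0],[0,0,0],[0,0,0],[0,0,0]]' --jaw '[0,0,0,0,0,0,0]'

```text
time: 25.6
tcp_pos: [0.7448, -0.3544, 0.2134]
tcp_rot: [[0.732, 0.681, 0.001], [0.681, -0.732, -0.003], [-0.001, 0.003, -1.0]]
ft_force: [-0.5, -1.1, -0.2]
opening: 0.0854
```

```bash
sed -i 's/\[.6357,-.2324,.756\]/[.616,-.216,.72]/' c.py; python3 c.py; python3 - <<'E'
from h import *
plan(.616,-.216,.18,41.5)
E
```

```text
cartridge0_mid ['top', 'scene'] [ 0.5069 -0.323  -0.9043] -51.8 0.252
cartridge2_mid ['top', 'scene'] [ 0.6172 -0.2156  0.743 ] 42.6 0.183
top [(array([0.6052, 0.3475]), 0.7), (array([0.446 , 0.3326]), 0.32)]
scene []
shift [0.0013, -0.1976, -0.1072] turn [-0.001, -0.0, -0.001] psi 43.27 t 26.0 F [0.3 0.8 0.2] op 0.0855
[ 33.  47. -21.  61.  16.  74. -32.]
shift [-0.0026, -0.2294, 0.0428] turn [-0.001, -0.0, 0.062] psi 43.27 t 26.0 F [0.3 0.8 0.2] op 0.0855
```

Emit:
step_arm --translation '[[-0.001,-0.06,0.01],[-0.001,-0.12,0.02],[-0.001,-0.18,0.04],[-0.002,-0.23,0.06],[-0.002,-0.23,0.06],[-0.002,-0.23,0.06],[-0.002,-0.23,0.06]]' --twist '[[0,0,0.03],[0,0,0.03],[0,0,0.03],[0,0,0.03],[0,0,0.03],[0,0,0.03],[0,0,0.03]]' --jaw '[0,0,0,0,0,0,0]'

```text
time: 26.7
tcp_pos: [0.6175, -0.2175, 0.167]
tcp_rot: [[0.74, 0.673, 0.003], [0.673, -0.74, -0.001], [0.001, 0.003, -1.0]]
ft_force: [1.5, -0.6, 0.3]
opening: 0.0853
```

```bash
python3 - <<'E'
from h import *
plan(.6168,-.2157,.049,42.3)
d=arm.grab_frame("scene");e=[x for x in arm.trace("scene","cartridge2_mid")]
for x in e[:1]: print(x["box"],fit({"scene":x["pixels"]},CART,[.616,-.216,.74]))
E
```

```text
shift [0.0007, -0.0027, 0.1475] turn [0.005, -0.002, -0.001] psi 42.28 t 26.7 F [ 1.5 -0.6  0.3] op 0.0853
[187.4, 249.5, 218.6, 283.2] (array([ 0.61740954, -0.21470824,  0.76250674]), np.float64(0.058664195594839263))
```

Emit:
step_arm --translation '[[0.001,-0.002,0.04],[0.001,-0.002,0.08],[0.001,-0.002,0.12],[0.001,-0.002,0.147],[0.001,-0.002,0.147],[0.001,-0.002,0.147],[0.001,-0.002,0.147],[0.001,-0.002,0.147],[0.001,-0.002,0.147],[0.001,-0.002,0.147],[0.001,-0.002,0.147],[0.001,-0.002,0.147]]' --twist '[[0,0,0],[0,0,0],[0,0,0],[0,0,0],[0,0,0],[0,0,0],[0,0,0],[0,0,0],[0,0,0],[0,0,0],[0,0,0],[0,0,0]]' --jaw '[0,0,0,0,0,0,0.2,0.4,0.6,0.8,1,1]' --squeeze 70

```text
time: 28.0
tcp_pos: [0.6161, -0.2149, 0.0485]
tcp_rot: [[0.739, 0.673, 0.0], [0.673, -0.739, -0.0], [0.0, 0.0, -1.0]]
ft_force: [-0.3, 0.3, 2.9]
opening: 0.0128
```

Emit:
step_arm --translation '[[0,0,0],[0,0,0],[0,0,0],[0,0,0]]' --twist '[[0,0,0],[0,0,0],[0,0,0],[0,0,0]]' --jaw '[1,1,1,1]'

```text
time: 28.4
tcp_pos: [0.6162, -0.2149, 0.0485]
tcp_rot: [[0.739, 0.673, 0.0], [0.673, -0.739, -0.0], [0.0, 0.0, -1.0]]
ft_force: [-0.7, -0.4, 5.4]
opening: 0.0128
```

Emit:
step_arm --translation '[[0,0,-0.06],[0,0,-0.12],[0,0,-0.18],[0,0,-0.2],[0,0,-0.2],[0,0,-0.2]]' --twist '[[0,0,0],[0,0,0],[0,0,-0.3],[0,0,-0.6],[0,0,-0.9],[0,0,-0.9]]' --jaw '[1,1,1,1,1,1]'

```text
time: 29.0
tcp_pos: [0.6157, -0.2149, 0.208]
tcp_rot: [[0.373, 0.928, 0.0], [0.928, -0.373, 0.0], [0.0, -0.0, -1.0]]
ft_force: [-0.1, 0.3, -2.0]
opening: 0.0128
```

```bash
python3 - <<'E'
from h import *
p=blk(.065,0);print(p);plan(*p,.2,87.9)
E
```

```text
(np.float64(0.6454567066817805), np.float64(0.10232802675876422))
shift [0.3818, -0.1133, 0.0101] turn [-0.0, -0.001, -0.691] psi 68.12 t 29.0 F [-0.1  0.3 -2. ] op 0.0128
```

Emit:
step_arm --translation '[[0.07,-0.02,0],[0.13,-0.04,0],[0.19,-0.06,0],[0.25,-0.08,0],[0.31,-0.095,0],[0.36,-0.11,0],[0.382,-0.113,0],[0.382,-0.113,0],[0.382,-0.113,0],[0.382,-0.113,0],[0.382,-0.113,0]]' --twist '[[0,0,-0.2],[0,0,-0.4],[0,0,-0.69],[0,0,-0.69],[0,0,-0.69],[0,0,-0.69],[0,0,-0.69],[0,0,-0.69],[0,0,-0.69],[0,0,-0.69],[0,0,-0.69]]' --jaw '[1,1,1,1,1,1,1,1,1,1,1]'

```text
time: 30.1
tcp_pos: [0.6461, 0.1002, 0.2076]
tcp_rot: [[0.041, 0.999, -0.001], [0.999, -0.041, -0.001], [-0.001, -0.001, -1.0]]
ft_force: [-0.4, -0.0, -1.4]
opening: 0.0131
```

```bash
python3 - <<'E'
from h import *
p=blk(.065,0);plan(*p,.115,87.9)
E
```

```text
shift [0.0027, -0.0008, 0.1157] turn [-0.001, 0.002, -0.008] psi 87.66 t 30.1 F [-0.4 -0.  -1.4] op 0.0131
```

Emit:
step_arm --translation '[[0.002,-0.001,0.03],[0.002,-0.001,0.07],[0.002,-0.001,0.1],[0.002,-0.001,0.116],[0.002,-0.001,0.116],[0.002,-0.001,0.116],[0.002,-0.001,0.116]]' --twist '[[0,0,-0.008],[0,0,-0.008],[0,0,-0.008],[0,0,-0.008],[0,0,-0.008],[0,0,-0.008],[0,0,-0.008]]' --jaw '[1,1,1,1,1,1,1]'

```text
time: 30.8
tcp_pos: [0.6464, 0.1043, 0.117]
tcp_rot: [[0.034, 0.999, 0.003], [0.999, -0.034, 0.001], [0.001, 0.003, -1.0]]
ft_force: [0.4, -0.2, -2.4]
opening: 0.0127
```

```bash
python3 - <<'E'
from h import *
p=blk(.065,0);plan(*p,.075,87.9)
for c in("top","scene"): cv2.imwrite(f"pics/{c}6.png",arm.grab_frame(c)[:,:,::-1])
d=arm.trace("scene","cartridge2_mid")
for e in d[:3]: print(e["box"],e["confidence"])
a=cv2.imread("pics/top6.png")[150:250,190:290];b=cv2.imread("pics/scene6.png")[170:270,300:400]
cv2.imwrite("pics/v6.png",np.hstack([cv2.resize(a,(400,400),interpolation=2),cv2.resize(b,(400,400),interpolation=2)]))
E
```

```text
shift [-0.0026, -0.0012, 0.0525] turn [0.005, -0.001, 0.006] psi 88.08 t 30.8 F [ 0.4 -0.2 -2.4] op 0.0127
[328.3, 205.9, 362.2, 233.0] 0.61
```

View pics/v6.png

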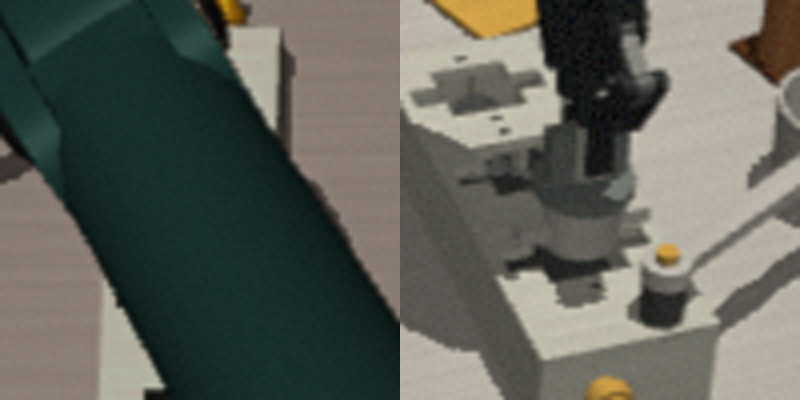

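Emit:
step_arm --translation '[[-0.0015,-0.001,0.006],[-0.0015,-0.001,0.012],[-0.0015,-0.001,0.018],[-0.0015,-0.001,0.024],[-0.0015,-0.001,0.024],[-0.0015,-0.001,0.024]]' --twist '[[0,0,0],[0,0,0],[0,0,0],[0,0,0],[0,0,0],[0,0,0]]' --jaw '[1,1,1,1,1,1]'

```text
time: 31.55
tcp_pos: [0.6444, 0.103, 0.0958]
tcp_rot: [[0.033, 0.999, -0.0], [0.999, -0.033, 0.0], [-0.0, -0.0, -1.0]]
ft_force: [-0.4, 0.5, -1.4]
opening: 0.0127
```

Emit:
step_arm --translation '[[0.0005,0.0005,0.008],[0.0005,0.0005,0.016],[0.0005,0.0005,0.024],[0.0005,0.0005,0.025],[0.0005,0.0005,0.025]]' --twist '[[0,0,0],[0,0,0],[0,0,0],[0,0,0],[0,0,0]]' --jaw '[1,1,1,1,1]'

```text
time: 32.05
tcp_pos: [0.6455, 0.1035, 0.0767]
tcp_rot: [[0.033, 0.999, 0.001], [0.999, -0.033, -0.0], [-0.0, 0.001, -1.0]]
ft_force: [-1.9, -1.1, 7.8]
opening: 0.013
```

Emit:
step_arm --translation '[[0,0,0.001],[0,0,0.001],[0,0,0.001],[0,0,0.001],[0,0,0.001]]' --twist '[[0,0,0.2],[0,0,0.45],[0,0,0.7],[0,0,1],[0,0,1]]' --jaw '[1,1,1,1,1]'

```text
time: 32.55
tcp_pos: [0.6463, 0.1036, 0.0767]
tcp_rot: [[0.511, 0.86, 0.003], [0.86, -0.511, -0.0], [0.001, 0.003, -1.0]]
ft_force: [0.1, -0.9, 7.3]
opening: 0.0131
```

Emit:
step_arm --translation '[[0,0,0],[0,0,0],[0,0,0],[0,0,0],[0,0,0]]' --twist '[[0,0,0.25],[0,0,0.5],[0,0,0.75],[0,0,1],[0,0,1]]' --jaw '[1,1,1,1,1]'

```text
time: 33.05
tcp_pos: [0.6464, 0.1036, 0.0767]
tcp_rot: [[0.86, 0.51, 0.004], [0.51, -0.86, -0.0], [0.003, 0.002, -1.0]]
ft_force: [0.1, -0.8, 7.9]
opening: 0.0127
```

Emit:
step_arm --translation '[[0,0,0],[0,0,0],[0,0,0],[0,0,0],[0,0,0]]' --twist '[[0,0,0.25],[0,0,0.5],[0,0,0.75],[0,0,1],[0,0,1]]' --jaw '[1,1,1,1,1]'

```text
time: 33.55
tcp_pos: [0.6464, 0.1036, 0.0767]
tcp_rot: [[0.999, 0.035, 0.004], [0.035, -0.999, -0.0], [0.004, 0.0, -1.0]]
ft_force: [-0.4, -1.5, 9.0]
opening: 0.013
```

```bash
python3 - <<'E'
from h import *
p=blk(.065,0);plan(*p,.076,-2.1);print(arm.sense()["ft_torque"],arm.sense()["joint_positions"].round())
E
```

```text
shift [-0.0013, 0.0016, 0.0009] turn [0.0, -0.007, 0.144] psi 2.02 t 33.5 F [-0.4 -1.5  9. ] op 0.013
[-0.15459532  0.03922482 -0.01452484] [  -4.   38.  -12.   97.   10.   46. -108.]
```

Emit:
step_arm --translation '[[0,0,0],[0,0,0],[0,0,0],[0,0,-0.003],[0,0,-0.006],[0,0,-0.009],[0,0,-0.009]]' --twist '[[0,0,0.1],[0,0,0.18],[0,0,0.18],[0,0,0.15],[0,0,0.145],[0,0,0.145],[0,0,0.145]]' --jaw '[1,1,1,1,1,1,1]'

```text
time: 34.25
tcp_pos: [0.6463, 0.1037, 0.0837]
tcp_rot: [[0.999, -0.035, 0.003], [-0.035, -0.999, 0.0], [0.003, -0.001, -1.0]]
ft_force: [0.3, -0.4, 5.1]
opening: 0.0126
```

Emit:
step_arm --translation '[[0,0,-0.001],[0,0,-0.001],[0,0,-0.001],[0,0,-0.001],[0,0,-0.001],[0,0,-0.04],[0,0,-0.1],[0,0,-0.16],[0,0,-0.2],[0,0,-0.2]]' --twist '[[0,0,0],[0,0,0],[0,0,0],[0,0,0],[0,0,0],[0,0,0],[0,0,0],[0,0,0],[0,0,0],[0,0,0]]' --jaw '[0.7,0.5,0.3,0.3,0.3,0.3,0.3,0.2,0,0]'

```text
time: 35.25
tcp_pos: [0.6478, 0.1041, 0.2487]
tcp_rot: [[0.999, -0.035, 0.01], [-0.035, -0.999, 0.002], [0.01, -0.002, -1.0]]
ft_force: [-0.1, -0.6, 1.4]
opening: 0.0854
```

```bash
python3 - <<'E'
from h import *
plan(.56,-.2,.23,-2.1);plan(.5066,-.323,.18,-53.5)
E
```

```text
shift [-0.0967, 0.3838, 0.0215] turn [-0.004, -0.021, 0.004] psi -2.0 t 35.2 F [-0.1 -0.6  1.4] op 0.0854
shift [-0.1586, 0.5399, 0.083] turn [-0.013, -0.017, 1.798] psi -2.0 t 35.2 F [-0.1 -0.6  1.4] op 0.0854
```

Emit:
step_arm --translation '[[-0.03,0.05,0],[-0.06,0.11,0],[-0.09,0.17,0],[-0.1,0.22,0],[-0.1,0.25,0]]' --twist '[[0,0,-0.25],[0,0,-0.5],[0,0,-0.75],[0,0,-1],[0,0,-1]]' --jaw '[0,0,0,0,0]'

```text
time: 35.75
tcp_pos: [0.5553, -0.0987, 0.2417]
tcp_rot: [[0.895, 0.446, -0.002], [0.446, -0.895, -0.002], [-0.003, 0.001, -1.0]]
ft_force: [0.4, 0.1, -0.0]
opening: 0.0855
```

Emit:
step_arm --translation '[[0,0,0],[0,0,0],[0,0,0],[0,0,0]]' --twist '[[0,0,-0.25],[0,0,-0.5],[0,0,-0.75],[0,0,-1]]' --jaw '[0,0,0,0]'

```text
time: 36.15
tcp_pos: [0.5574, -0.0938, 0.2415]
tcp_rot: [[0.565, 0.825, -0.001], [0.825, -0.565, 0.0], [-0.001, -0.001, -1.0]]
ft_force: [-0.1, -0.2, 0.3]
opening: 0.0855
```

Emit:
step_arm --translation '[[0,0,0],[0,0,0],[0,0,0],[0,0,0]]' --twist '[[0,0,-0.25],[0,0,-0.5],[0,0,-0.75],[0,0,-1]]' --jaw '[0,0,0,0]'

```text
time: 36.55
tcp_pos: [0.5574, -0.0937, 0.2415]
tcp_rot: [[0.1, 0.995, -0.001], [0.995, -0.1, 0.0], [0.0, -0.002, -1.0]]
ft_force: [1.2, 0.3, -0.8]
opening: 0.0855
```

Emit:
step_arm --translation '[[0,0,0],[0,0,0],[0,0,0],[0,0,0]]' --twist '[[0,0,-0.25],[0,0,-0.5],[0,0,-0.75],[0,0,-1]]' --jaw '[0,0,0,0]'

```text
time: 36.95
tcp_pos: [0.5574, -0.0937, 0.2415]
tcp_rot: [[-0.389, 0.921, -0.001], [0.921, 0.389, 0.0], [0.001, -0.001, -1.0]]
ft_force: [0.6, -0.2, -0.8]
opening: 0.0852
```

```bash
python3 - <<'E'
from h import *
for c in("top","scene"): cv2.imwrite(f"pics/{c}7.png",arm.grab_frame(c)[:,:,::-1])
m={}
for c in("top","scene"):
    for d in arm.trace(c,"cartridge0_mid"):
        b=d["box"];print(c,np.round(b),round(d["confidence"],2))
        u=proj(c,[.506,-.323,.03])[0]
        if abs((b[0]+b[2])/2-u[0])<30 and abs((b[1]+b[3])/2-u[1])<30 and c not in m and b[2]-b[0]<50: m[c]=d["pixels"]
for k in list(m)+[None]:
    print(k,fit({k:m[k]} if k else m,CART,[.506,-.323,-.94]))
plan(.506,-.323,.18,126)
a=cv2.imread("pics/top7.png")[140:300,190:290];b=cv2.imread("pics/scene7.png")[150:300,290:410]
cv2.imwrite("pics/v7.png",np.hstack([cv2.resize(a,(312,500),interpolation=2),cv2.resize(b,(400,500),interpolation=2)]))
E
```

```text
top [401. 235. 432. 258.] 0.59
scene [131. 223. 161. 263.] 0.82
top (array([ 0.50606862, -0.32410619, -0.94163466]), np.float64(0.060317828558171915))
scene (array([ 0.5062175 , -0.32360772, -0.92931619]), np.float64(0.05337036481008861))
None (array([ 0.50613775, -0.3236822 , -0.93444733]), np.float64(0.11678012963651607))
shift [-0.2403, -0.1688, 0.0772] turn [-0.002, -0.002, -0.474] psi 112.42 t 37.1 F [-0.1 -0.5  0.7] op 0.0853
```

View pics/v7.png

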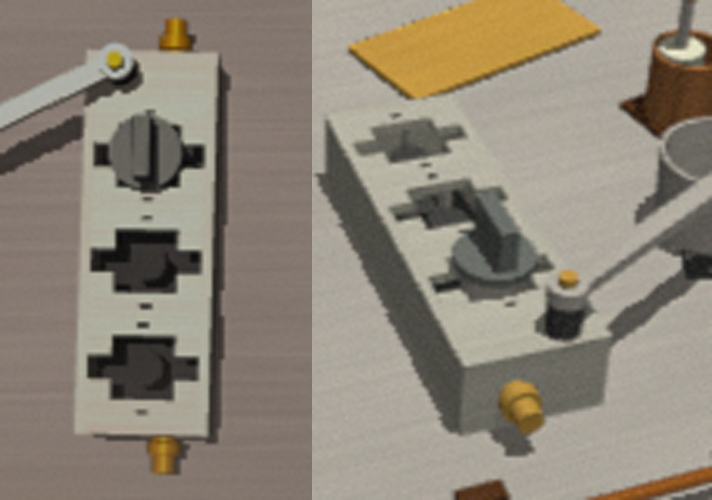

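Emit:
step_arm --translation '[[-0.05,-0.035,0],[-0.1,-0.07,0],[-0.15,-0.105,0],[-0.2,-0.14,0],[-0.241,-0.168,0.02],[-0.241,-0.168,0.06],[-0.241,-0.168,0.08],[-0.241,-0.168,0.08],[-0.241,-0.168,0.08]]' --twist '[[0,0,-0.1],[0,0,-0.3],[0,0,-0.49],[0,0,-0.49],[0,0,-0.49],[0,0,-0.49],[0,0,-0.49],[0,0,-0.49],[0,0,-0.49]]' --jaw '[0,0,0,0,0,0,0,0,0]'

```text
time: 38.05
tcp_pos: [0.509, -0.3219, 0.179]
tcp_rot: [[-0.598, 0.801, 0.001], [0.801, 0.598, 0.0], [0.0, 0.001, -1.0]]
ft_force: [0.4, 0.6, 0.8]
opening: 0.0852
```

```bash
python3 - <<'E'
from h import *
arm.grab_frame("scene")
for d in arm.trace("scene","cartridge0_mid")[:2]:
    b=d["box"];print(np.round(b),d["confidence"])
    if b[0]<180:print(fit({"scene":d["pixels"]},CART,[.506,-.323,-.93]))
plan(.5061,-.3237,.0485,126.5)
E
```

```text
[131. 225. 158. 264.] 0.63
(array([ 0.50496025, -0.3238313 , -0.89722954]), np.float64(0.06435414091470948))
shift [0.0017, -0.0044, 0.1644] turn [0.002, 0.004, 0.008] psi 126.73 t 38.1 F [0.5 0.3 0.7] op 0.0859
```

Still in place; descend and grip.

Emit:
step_arm --translation '[[0.001,-0.003,0.04],[0.001,-0.004,0.08],[0.001,-0.004,0.12],[0.001,-0.004,0.16],[0.001,-0.004,0.164],[0.001,-0.004,0.164],[0.001,-0.004,0.164],[0.001,-0.004,0.164],[0.001,-0.004,0.164],[0.001,-0.004,0.164],[0.001,-0.004,0.164],[0.001,-0.004,0.164]]' --twist '[[0,0,0],[0,0,0],[0,0,0],[0,0,0],[0,0,0],[0,0,0],[0,0,0],[0,0,0],[0,0,0],[0,0,0],[0,0,0],[0,0,0]]' --jaw '[0,0,0,0,0,0,0.2,0.4,0.6,0.8,1,1]' --squeeze 70

```text
time: 39.35
tcp_pos: [0.5052, -0.3248, 0.0477]
tcp_rot: [[-0.597, 0.802, 0.0], [0.802, 0.597, -0.0], [-0.001, 0.0, -1.0]]
ft_force: [-0.1, 0.5, 1.5]
opening: 0.0131
```

Emit:
step_arm --translation '[[0,0,0],[0,0,0],[0,0,0],[0,0,0]]' --twist '[[0,0,0],[0,0,0],[0,0,0],[0,0,0]]' --jaw '[1,1,1,1]'

```text
time: 39.75
tcp_pos: [0.5052, -0.3248, 0.0476]
tcp_rot: [[-0.597, 0.802, 0.001], [0.802, 0.597, -0.0], [-0.001, 0.0, -1.0]]
ft_force: [-0.3, -0.3, 5.9]
opening: 0.0129
```

Emit:
step_arm --translation '[[0,0,-0.06],[0,0,-0.12],[0,0,-0.18],[0,0,-0.2],[0,0,-0.2],[0,0,-0.2]]' --twist '[[0,0,0],[0,0,0],[0,0,0.3],[0,0,0.6],[0,0,0.9],[0,0,0.9]]' --jaw '[1,1,1,1,1,1]'

```text
time: 40.35
tcp_pos: [0.5044, -0.3247, 0.2072]
tcp_rot: [[-0.188, 0.982, -0.001], [0.982, 0.188, -0.0], [-0.0, -0.001, -1.0]]
ft_force: [-0.7, -0.3, -2.3]
opening: 0.0127
```

```bash
python3 - <<'E'
from h import *
p=blk(-.015,0);print(p);plan(*p,.2,87.9)
E
```

```text
(np.float64(0.565509990765743), np.float64(0.10524737844028519))
shift [0.5135, 0.176, 0.0086] turn [-0.002, 0.001, 0.451] psi 100.82 t 40.4 F [-0.7 -0.3 -2.3] op 0.0127
```

Emit:
step_arm --translation '[[0.06,0.02,0],[0.12,0.04,0],[0.18,0.06,0],[0.24,0.08,0],[0.3,0.1,0],[0.36,0.12,0],[0.42,0.145,0],[0.48,0.165,0],[0.513,0.176,0],[0.513,0.176,0],[0.513,0.176,0],[0.513,0.176,0]]' --twist '[[0,0,0.2],[0,0,0.4],[0,0,0.45],[0,0,0.45],[0,0,0.45],[0,0,0.45],[0,0,0.45],[0,0,0.45],[0,0,0.45],[0,0,0.45],[0,0,0.45],[0,0,0.45]]' --jaw '[1,1,1,1,1,1,1,1,1,1,1,1]'

```text
time: 41.55
tcp_pos: [0.5654, 0.1031, 0.2061]
tcp_rot: [[0.036, 0.999, -0.002], [0.999, -0.036, -0.001], [-0.001, -0.002, -1.0]]
ft_force: [-0.6, 0.9, -1.5]
opening: 0.0129
```

```bash
python3 - <<'E'
from h import *
p=blk(-.015,0);plan(*p,.115,87.9)
E
```

```text
shift [0.0028, 0.0002, 0.1139] turn [-0.004, 0.003, 0.002] psi 87.95 t 41.5 F [-0.6  0.9 -1.5] op 0.0129
```

Emit:
step_arm --translation '[[0.001,0,0.03],[0.001,0,0.07],[0.001,0,0.1],[0.001,0,0.114],[0.001,0,0.114],[0.001,0,0.114],[0.001,0,0.114]]' --twist '[[0,0,0],[0,0,0],[0,0,0],[0,0,0],[0,0,0],[0,0,0],[0,0,0]]' --jaw '[1,1,1,1,1,1,1]'

```text
time: 42.25
tcp_pos: [0.567, 0.1056, 0.1175]
tcp_rot: [[0.036, 0.999, 0.003], [0.999, -0.036, 0.0], [0.0, 0.003, -1.0]]
ft_force: [-0.5, -0.3, -0.9]
opening: 0.0132
```

```bash
python3 - <<'E'
from h import *
p=blk(-.015,0);plan(*p,.096,87.9);print(arm.sense()["tcp_pos"])
E
```

```text
shift [-0.0006, -0.002, 0.0269] turn [0.005, -0.001, 0.001] psi 87.94 t 42.2 F [-0.5 -0.3 -0.9] op 0.0132
[0.56704012 0.10564565 0.1175278 ]
```

Emit:
step_arm --translation '[[0,-0.001,0.006],[0,-0.001,0.012],[0,-0.001,0.018],[0,-0.001,0.025],[0,-0.001,0.025],[0,-0.001,0.025]]' --twist '[[0,0,0],[0,0,0],[0,0,0],[0,0,0],[0,0,0],[0,0,0]]' --jaw '[1,1,1,1,1,1]'

```text
time: 42.85
tcp_pos: [0.565, 0.1058, 0.0958]
tcp_rot: [[0.035, 0.999, -0.001], [0.999, -0.035, -0.0], [-0.0, -0.001, -1.0]]
ft_force: [0.1, 0.3, -1.8]
opening: 0.0128
```

Emit:
step_arm --translation '[[0,0,0.008],[0,0,0.016],[0,0,0.024],[0,0,0.0265],[0,0,0.0265]]' --twist '[[0,0,0],[0,0,0],[0,0,0],[0,0,0],[0,0,0]]' --jaw '[1,1,1,1,1]'

```text
time: 43.35
tcp_pos: [0.566, 0.106, 0.0752]
tcp_rot: [[0.035, 0.999, 0.001], [0.999, -0.035, 0.0], [0.0, 0.001, -1.0]]
ft_force: [-0.2, -0.3, 7.5]
opening: 0.0133
```

Emit:
step_arm --translation '[[0,0,0],[0,0,0],[0,0,0],[0,0,0],[0,0,0]]' --twist '[[0,0,0.2],[0,0,0.45],[0,0,0.7],[0,0,1],[0,0,1]]' --jaw '[1,1,1,1,1]'

```text
time: 43.85
tcp_pos: [0.5662, 0.1058, 0.0758]
tcp_rot: [[0.513, 0.858, 0.002], [0.858, -0.513, -0.0], [0.001, 0.002, -1.0]]
ft_force: [-0.7, -0.1, 6.6]
opening: 0.0127
```

Emit:
step_arm --translation '[[0,0,0],[0,0,0],[0,0,0],[0,0,0],[0,0,0]]' --twist '[[0,0,0.25],[0,0,0.5],[0,0,0.75],[0,0,1],[0,0,1]]' --jaw '[1,1,1,1,1]'

```text
time: 44.35
tcp_pos: [0.5661, 0.1059, 0.0757]
tcp_rot: [[0.861, 0.508, 0.002], [0.508, -0.861, -0.0], [0.002, 0.001, -1.0]]
ft_force: [-0.3, -0.6, 7.5]
opening: 0.0128
```

Emit:
step_arm --translation '[[0,0,0],[0,0,0],[0,0,0],[0,0,0],[0,0,0]]' --twist '[[0,0,0.25],[0,0,0.5],[0,0,0.75],[0,0,1],[0,0,1]]' --jaw '[1,1,1,1,1]'

```text
time: 44.85
tcp_pos: [0.5662, 0.106, 0.0757]
tcp_rot: [[0.999, 0.033, 0.002], [0.033, -0.999, -0.0], [0.002, 0.0, -1.0]]
ft_force: [-0.7, 0.3, 7.1]
opening: 0.0129
```

Emit:
step_arm --translation '[[0,0,0],[0,0,0],[0,0,0],[0,0,-0.003],[0,0,-0.006],[0,0,-0.01],[0,0,-0.01]]' --twist '[[0,0,0.1],[0,0,0.18],[0,0,0.18],[0,0,0.15],[0,0,0.145],[0,0,0.145],[0,0,0.145]]' --jaw '[1,1,1,1,1,1,1]'

```text
time: 45.55
tcp_pos: [0.5661, 0.106, 0.0833]
tcp_rot: [[0.999, -0.037, 0.002], [-0.037, -0.999, 0.0], [0.002, -0.0, -1.0]]
ft_force: [1.7, 0.1, 4.6]
opening: 0.0131
```

Emit:
step_arm --translation '[[0,0,-0.001],[0,0,-0.001],[0,0,-0.001],[0,0,-0.001],[0,0,-0.001],[0,0,-0.04],[0,0,-0.1],[0,0,-0.16],[-0.02,0.05,-0.22],[-0.04,0.1,-0.22],[-0.04,0.16,-0.22],[-0.04,0.2,-0.22]]' --twist '[[0,0,0],[0,0,0],[0,0,0],[0,0,0],[0,0,0],[0,0,0],[0,0,0],[0,0,0],[0,0,0],[0,0,0],[0,0,0],[0,0,0]]' --jaw '[0.7,0.5,0.3,0.3,0.3,0.3,0.3,0.3,0.3,0.3,0.5,1]'

```text
time: 46.75
tcp_pos: [0.5265, -0.0565, 0.2601]
tcp_rot: [[0.999, -0.04, 0.002], [-0.04, -0.999, -0.001], [0.002, 0.001, -1.0]]
ft_force: [1.5, -0.7, -0.8]
opening: 0.0315
```

```bash
python3 - <<'E'
from h import *
for c in("top","scene"): cv2.imwrite(f"pics/{c}8.png",arm.grab_frame(c)[:,:,::-1])
for n in("keeper_knob",):
  for c in("top","scene"):print(c,[(ray(c,d["pixel"],.113).round(4),round(d["confidence"],2)) for d in arm.tip_of(c,n)])
plan(*blk(-.015,-.2),.3,-2.1)
a=cv2.imread("pics/top8.png")[140:300,90:290];b=cv2.imread("pics/scene8.png")[150:300,290:410]
cv2.imwrite("pics/v8.png",np.hstack([cv2.resize(a,(450,360),interpolation=2),cv2.resize(b,(288,360),interpolation=2)]))
E
```

```text
top [(array([0.6141, 0.3489]), 0.97)]
scene [(array([0.6139, 0.3435]), 0.76), (array([0.3817, 0.389 ]), 0.28)]
shift [0.0409, 0.05, -0.0514] turn [-0.001, 0.0, -0.005] psi -2.24 t 47.0 F [0.8 0.8 0.9] op 0.0012
```

View pics/v8.png

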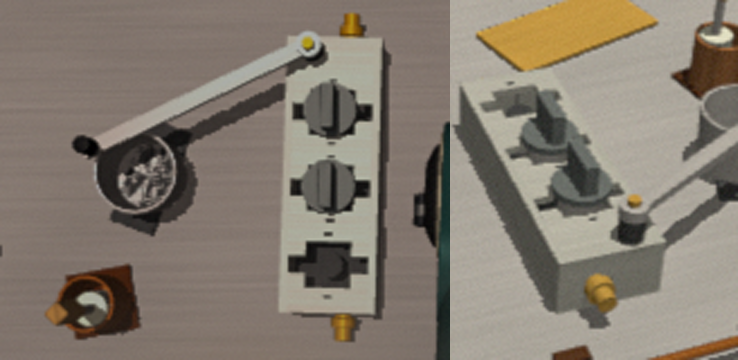

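Emit:
step_arm --translation '[[0.03,-0.03,-0.05],[0.06,-0.08,-0.08],[0.08,-0.14,-0.08],[0.1,-0.2,-0.08],[0.12,-0.26,-0.08],[0.14,-0.32,-0.08],[0.16,-0.38,-0.08],[0.17,-0.44,-0.08],[0.17,-0.5,-0.08],[0.17,-0.55,-0.08],[0.17,-0.55,-0.08]]' --twist '[[0,0,-0.1],[0,0,-0.2],[0,0,-0.4],[0,0,-0.6],[0,0,-0.8],[0,0,-0.9],[0,0,-0.9],[0,0,-0.9],[0,0,-0.9],[0,0,-0.9],[0,0,-0.9]]' --jaw '[1,1,1,1,1,1,1,1,1,1,1]'

```text
time: 48.05
tcp_pos: [0.6743, 0.3934, 0.3201]
tcp_rot: [[0.911, 0.413, -0.006], [0.413, -0.911, 0.005], [-0.003, -0.007, -1.0]]
ft_force: [-0.9, 0.5, -0.3]
opening: -0.0001
```

```bash
python3 - <<'E'
from h import *
plan(.64,.382,.2,50)
E
```

```text
shift [-0.0444, -0.0037, 0.1503] turn [-0.015, 0.003, -0.893] psi 24.42 t 48.0 F [-0.9  0.5 -0.3] op -0.0001
```

Emit:
step_arm --translation '[[-0.02,0,0.03],[-0.04,-0.003,0.08],[-0.044,-0.003,0.12],[-0.044,-0.003,0.15],[-0.044,-0.003,0.15],[-0.044,-0.003,0.15]]' --twist '[[0,0,-0.25],[0,0,-0.5],[0,0,-0.75],[0,0,-0.89],[0,0,-0.89],[0,0,-0.89]]' --jaw '[1,1,1,1,1,1]'

```text
time: 48.65
tcp_pos: [0.6459, 0.3708, 0.203]
tcp_rot: [[0.655, 0.756, -0.001], [0.756, -0.655, 0.0], [-0.0, -0.001, -1.0]]
ft_force: [-0.3, 0.5, 0.2]
opening: -0.0002
```

```bash
python3 - <<'E'
from h import *
plan(.64,.382,.106,50)
E
```

```text
shift [0.0058, -0.0146, 0.1213] turn [-0.002, 0.0, -0.031] psi 49.11 t 48.6 F [-0.3  0.5  0.2] op -0.0002
```

Emit:
step_arm --translation '[[0.006,-0.014,0],[0.006,-0.014,0.04],[0.006,-0.014,0.08],[0.006,-0.014,0.12],[0.006,-0.014,0.12],[0.006,-0.014,0.12]]' --twist '[[0,0,-0.03],[0,0,-0.03],[0,0,-0.03],[0,0,-0.03],[0,0,-0.03],[0,0,-0.03]]' --jaw '[1,1,1,1,1,1]'

```text
time: 49.25
tcp_pos: [0.6412, 0.3822, 0.1084]
tcp_rot: [[0.642, 0.767, 0.001], [0.767, -0.642, 0.001], [0.002, 0.0, -1.0]]
ft_force: [0.3, 1.0, -0.3]
opening: -0.0
```

```bash
python3 - <<'E'
from h import *
d=.018*np.array([np.cos(np.radians(50)),np.sin(np.radians(50))])
print(arm.sense()["tcp_pos"])
for a in(1.05,.95,.8,.65,.5,.35,.2,.1,.05):
    k=blk(.13-.245*np.cos(a),.023+.245*np.sin(a)); plan(k[0]+d[0],k[1]+d[1],.106,50)
E
```

```text
[0.64118284 0.38218424 0.10841055]
shift [-0.0535, -0.0081, 0.0029] turn [0.0, -0.003, 0.002] psi 50.04 t 49.2 F [ 0.3  1.  -0.3] op -0.0
shift [-0.0823, -0.0183, 0.0029] turn [0.0, -0.003, 0.002] psi 50.04 t 49.2 F [ 0.3  1.  -0.3] op -0.0
shift [-0.1272, -0.028, 0.0028] turn [0.0, -0.003, 0.002] psi 50.04 t 49.2 F [ 0.3  1.  -0.3] op -0.0
shift [-0.173, -0.031, 0.0027] turn [0.0, -0.003, 0.002] psi 50.04 t 49.2 F [ 0.3  1.  -0.3] op -0.0
shift [-0.2187, -0.027, 0.0026] turn [0.0, -0.003, 0.002] psi 50.04 t 49.2 F [ 0.3  1.  -0.3] op -0.0
shift [-0.2633, -0.0163, 0.0026] turn [0.0, -0.003, 0.002] psi 50.04 t 49.2 F [ 0.3  1.  -0.3] op -0.0
shift [-0.3059, 0.001, 0.0025] turn [0.0, -0.003, 0.002] psi 50.04 t 49.2 F [ 0.3  1.  -0.3] op -0.0
shift [-0.3326, 0.0159, 0.0025] turn [0.0, -0.003, 0.002] psi 50.04 t 49.2 F [ 0.3  1.  -0.3] op -0.0
shift [-0.3453, 0.0244, 0.0024] turn [0.0, -0.003, 0.002] psi 50.04 t 49.2 F [ 0.3  1.  -0.3] op -0.0
```

Emit:
step_arm --translation '[[-0.03,-0.002,0.001],[-0.054,-0.008,0.001],[-0.082,-0.018,0.001],[-0.127,-0.028,0.001],[-0.173,-0.031,0.001],[-0.219,-0.027,0.001],[-0.263,-0.016,0.001],[-0.306,0.001,0.001],[-0.333,0.016,0.001],[-0.345,0.0245,0.001],[-0.345,0.0245,0.001]]' --twist '[[0,0,0],[0,0,0],[0,0,0],[0,0,0],[0,0,0],[0,0,0],[0,0,0],[0,0,0],[0,0,0],[0,0,0],[0,0,0]]' --jaw '[1,1,1,1,1,1,1,1,1,1,1]'

```text
time: 50.35
tcp_pos: [0.4806, 0.1562, 0.1083]
tcp_rot: [[0.645, 0.765, 0.004], [0.765, -0.645, 0.001], [0.003, 0.003, -1.0]]
ft_force: [0.9, -0.2, -0.2]
opening: 0.0001
```

```bash
python3 - <<'E'
from h import *
d=.018*np.array([np.cos(np.radians(50)),np.sin(np.radians(50))])
for a in(.05,0,-.03):
    k=blk(.13-.245*np.cos(a),.023+.245*np.sin(a)); plan(k[0]+d[0],k[1]+d[1],.106,50)
for c in("top","scene"):
    cv2.imwrite(f"pics/{c}9.png",arm.grab_frame(c)[:,:,::-1]);print(c,[(ray(c,d["pixel"],.113).round(4),round(d["confidence"],2)) for d in arm.tip_of(c,"keeper_knob")])
E
```

```text
shift [0.0002, -0.0032, 0.0028] turn [0.006, -0.007, -0.005] psi 49.87 t 50.4 F [ 0.9 -0.2 -0.2] op 0.0001
shift [-0.0121, 0.006, 0.0028] turn [0.006, -0.007, -0.005] psi 49.87 t 50.4 F [ 0.9 -0.2 -0.2] op 0.0001
shift [-0.0193, 0.0117, 0.0028] turn [0.006, -0.007, -0.005] psi 49.87 t 50.4 F [ 0.9 -0.2 -0.2] op 0.0001
top [(array([0.464 , 0.1391]), 0.78)]
scene [(array([0.466, 0.148]), 0.81), (array([0.6254, 0.0734]), 0.46)]
```

Emit:
step_arm --translation '[[-0.005,0.002,0.001],[-0.01,0.005,0.001],[-0.014,0.007,0.001],[-0.014,0.007,0.001]]' --twist '[[0,0,0],[0,0,0],[0,0,0],[0,0,0]]' --jaw '[1,1,1,1]'

```text
time: 50.95
tcp_pos: [0.4774, 0.1487, 0.1056]
tcp_rot: [[0.641, 0.767, 0.005], [0.767, -0.641, 0.007], [0.008, -0.0, -1.0]]
ft_force: [5.0, 11.3, -5.8]
opening: 0.0002
```

Emit:
step_arm --translation '[[-0.003,0.0015,0],[-0.006,0.003,0],[-0.006,0.003,0]]' --twist '[[0,0,0],[0,0,0],[0,0,0]]' --jaw '[1,1,1]'

```text
time: 51.25
tcp_pos: [0.4774, 0.1485, 0.1058]
tcp_rot: [[0.639, 0.769, 0.009], [0.769, -0.639, 0.013], [0.016, -0.001, -1.0]]
ft_force: [7.9, 23.1, -14.9]
opening: 0.0003
```

Emit:
step_arm --translation '[[0.02,0,0],[0.05,0,-0.02],[0.05,0,-0.08],[0.05,0,-0.14],[0.05,0,-0.2],[0.05,-0.03,-0.25],[0.05,-0.06,-0.25],[0.05,-0.06,-0.25]]' --twist '[[0,0,0],[0,0,0],[0,0,0],[0,0,0],[0,0,0],[0,0,0],[0,0,0],[0,0,0]]' --jaw '[1,1,1,1,1,1,1,1]'

```text
time: 52.05
tcp_pos: [0.4613, 0.2031, 0.3066]
tcp_rot: [[0.639, 0.769, 0.001], [0.769, -0.639, 0.001], [0.001, 0.0, -1.0]]
ft_force: [-0.2, -0.3, -0.2]
opening: 0.0003
```

Emit:
step_arm --translation '[[-0.06,0.02,0],[-0.12,0.04,0],[-0.18,0.06,0],[-0.24,0.1,0],[-0.3,0.15,0],[-0.34,0.2,0],[-0.36,0.25,0],[-0.36,0.3,0],[-0.36,0.3,0],[-0.36,0.3,0]]' --twist '[[0,0,0],[0,0,0],[0,0,0],[0,0,0],[0,0,0],[0,0,0],[0,0,0],[0,0,0],[0,0,0],[0,0,0]]' --jaw '[1,1,1,1,1,1,1,1,1,1]'

```text
time: 53.05
tcp_pos: [0.4616, -0.1752, 0.3036]
tcp_rot: [[0.645, 0.765, -0.004], [0.765, -0.645, 0.001], [-0.002, -0.003, -1.0]]
ft_force: [0.3, 0.9, 0.1]
opening: -0.0004
```

```bash
python3 - <<'E'
from h import *
for c in("top","scene"):
    cv2.imwrite(f"pics/{c}10.png",arm.grab_frame(c)[:,:,::-1]);print(c,[(ray(c,d["pixel"],.113).round(4),round(d["confidence"],2)) for d in arm.tip_of(c,"keeper_knob")])
    for n,z in(("jar_mid",.042),("cup_mid",.04),("brush_grip",.14),("cartridge1_mid",.074),("cartridge0_mid",.074)):print(n,[(ray(c,d["pixel"],z).round(3),round(d["confidence"],2)) for d in arm.tip_of(c,n)][:3])
print("closed knob",blk(-.115,.023),"seats",blk(-.015,0),blk(.065,0),arm.sense()["tcp_pos"],arm.sense()["time"])
a=cv2.imread("pics/top10.png");b=cv2.imread("pics/scene10.png")[130:290,280:440]
cv2.imwrite("pics/v10.png",np.hstack([cv2.resize(a,(480,360),interpolation=3),cv2.resize(b,(300,360),interpolation=2)]))
cv2.imwrite("pics/v10b.png",cv2.resize(a[140:300,180:280],(375,600),interpolation=2))
E
```

```text
top [(array([0.4673, 0.1355]), 0.6)]
jar_mid [(array([ 0.694, -0.142]), 0.92), (array([0.583, 0.293]), 0.67)]
cup_mid [(array([ 0.598, -0.392]), 0.63)]
brush_grip [(array([0.443, 0.362]), 0.88)]
cartridge1_mid []
cartridge0_mid [(array([0.563, 0.11 ]), 0.75)]
scene [(array([0.4649, 0.1353]), 0.7)]
jar_mid [(array([ 0.703, -0.144]), 0.58)]
cup_mid [(array([ 0.588, -0.395]), 0.75)]
brush_grip [(array([0.427, 0.36 ]), 0.62)]
cartridge1_mid []
cartridge0_mid [(array([0.572, 0.099]), 0.7), (array([0.698, 0.134]), 0.69)]
closed knob (np.float64(0.46641590947913336), np.float64(0.13188124886804714)) seats (np.float64(0.565509990765743), np.float64(0.10524737844028519)) (np.float64(0.6454567066817805), np.float64(0.10232802675876422)) [ 0.46214062 -0.17407696  0.30538402] 53.75
```

View pics/v10.png

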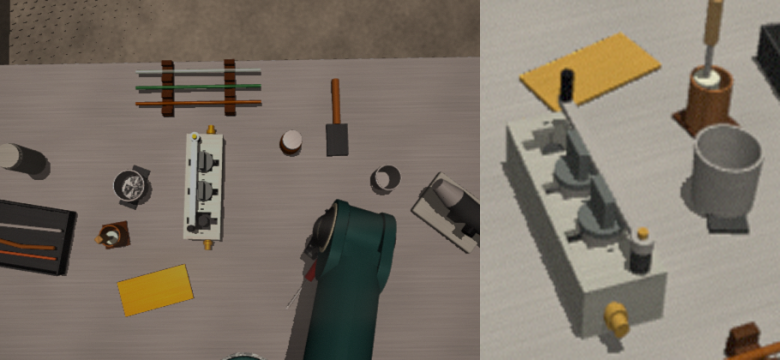

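View pics/v10b.png

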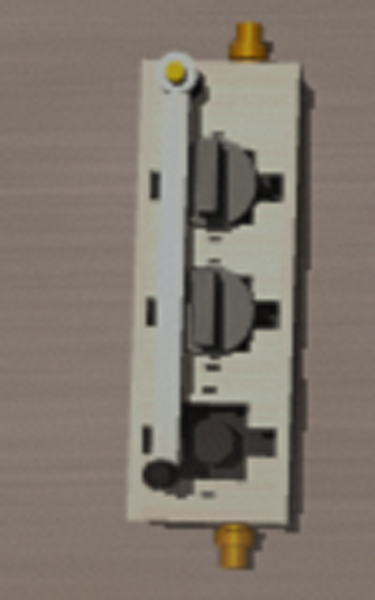

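```bash
python3 -c "
from rig import arm
print(arm.hand_in(),arm.sense()['time'])"
```

```text
the job is handed in; nothing more can be done
the job is handed in; nothing more can be done
```

The job is done and handed in at about 54 s of the 208 s allowed.

- **Brush:** I brushed the bowl with three strokes to the bottom, reading about 9 N on the floor at the end of two of them. The brush is standing upright in its stand again.
- **Keeper bar:** I opened it until it stopped moving and the push force rose. I closed it the same way at the end.
- **Cartridges:** There were two on the bench, and both are locked, in ports 2 and 1. Port 0 stays empty.

**Last checks:** In the final pictures both grips lie along the block, raised as seated, with the bar parallel beside them. The jar and cup are where they stood, within camera accuracy.

**Disagreements:**
- One cartridge was about 2.5 cm from where I had measured it, most likely knocked aside just before the first grasp. That grasp jammed at about 34 N of wrist force, with a finger on the flange. I let go, measured again and took it cleanly.
- The last camera readings put the knob about 3 mm from its computed closed position. That is within their error, and the contact force says the bar is on its stop.

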